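# Refit the aerial coils and lock the terminal strip

## Task

Refit the aerial coil frame: take out the burnt-out coil (blue tabs) and lay it in the yellow reject tray, and fit every spare coil on the ledge by squeezing its orange tabs together, lowering it tabs up between any free pair of cups and letting it spring out so that both brass tips sit in their cups. When all the spares are in, pull the screwdriver out of its upright holder, put its blade in the slot of the cam disc and turn it clockwise fully home so that the terminal strip is drawn flush, then stand the screwdriver back in its holder, blade down. Leave the other things on the ledge undisturbed.

Things in the scene. Friction and masses are not known exactly. Their poses are not given: they have to be found in the camera images.
- frame: grey aerial coil frame, fixed. Origin: centre of its underside. Two upright aluminium cheeks (inner faces at y = +66 and -66 mm, 190 mm long in x, tops 62 mm up) hold three facing pairs of brass-edged square cups: bays 1, 2, 3 at x = -60, 0, +60 mm. Floor 8 mm up. On the -y side stand the block with the cam disc and, outside it, the terminal strip
- cam_slot (a point): centre of the top face of the cam disc (steel, 41 mm across, top 48 mm above the ledge), 106 mm to the -y side of the frame's origin. A straight slot 21 mm long, 6.5 mm wide and 8 mm deep crosses it, along this point's x axis; z up; the point turns with the disc
- cam (a joint): angle of the cam disc, rad: 0 = open as found, grows clockwise seen from above, end stop at 1.25 = fully home. Turning takes about 0.05 N m and the disc stays where it is left
- strip (a joint): travel of the black terminal strip (130 x 14 x 34 mm) towards the cam block, m: 0 as found (an 8 mm gap), 0.008 = flush. The cam draws it in by its bolt, 6.4 mm per rad of turn
- holder_mouth (a point): centre of the mouth of the green square upright holder, 105 mm above the ledge; x and y along the bore's sides, z up. The holder (40 mm outside, bore 30 mm) is fixed on a 75 mm square foot 5 mm thick whose top is the bore's floor
- screwdriver: brown wooden-handled screwdriver, 168 mm long, 0.12 kg, standing blade down in the holder, its tip on the bore's floor. Origin: middle of the blade's tip; z runs up along it. Blade 18 mm wide along its x, 3.5 mm thick along y, for the first 16 mm; shank 8 mm thick; handle square, 26 x 26 mm (sides along x and y), from 80 to 168 mm above the tip
- bay1 (a point): middle of bay 1: halfway between its two cups on their common axis (along y), 48 mm above the ledge; axes as the frame's. Cups are blind square recesses 15 mm wide and high, 6 mm deep: cheek faces 132 mm apart, cup floors 144 mm
- bay2 (a point): middle of bay 2: halfway between its two cups on their common axis (along y), 48 mm above the ledge; axes as the frame's. Cups are blind square recesses 15 mm wide and high, 6 mm deep: cheek faces 132 mm apart, cup floors 144 mm
- bay3 (a point): middle of bay 3: halfway between its two cups on their common axis (along y), 48 mm above the ledge; axes as the frame's. Cups are blind square recesses 15 mm wide and high, 6 mm deep: cheek faces 132 mm apart, cup floors 144 mm
- c_clamp: black and bright steel C-clamp lying flat, frame about 85 x 105 mm; a bystander, to be left alone
- capacitor: grey radio tuning capacitor, 50 x 60 mm, 46 mm tall, with a metal shaft; a bystander, to be left alone
- jar: amber glass jar with black cap, 56 mm across, 75 mm tall; a bystander, to be left alone
- tape: roll of black tape lying flat, 90 mm across, 24 mm tall; a bystander, to be left alone
- mug: blue mug, 76 mm across, 85 mm tall; a bystander, to be left alone
- wrench: steel wrench, 160 mm long, lying flat; a bystander, to be left alone
- coil1: spare aerial coil on a sprung spindle (copper winding, white flanges, orange tabs, brass tips; 0.17 kg); may be absent. Origin on the spindle axis (along its y), 20 mm above the feet, midway between the tabs' outer faces when free: these at y = -33 (fixed end) and +33 mm (sprung end); round tips 8 mm thick reach to -74 and +74. Flanges 36 mm wide, tabs 26 mm wide and 4 mm thick, from 10 to 46 mm above the axis
- coil1_plunger (a joint): how far the sprung (+y) end with its tab and tip is pressed in, m: 0 free (148 mm over the tips, 66 over the tabs), stop at 0.022 (126 and 44 mm); about 0.003 to 0.004 once fitted. Spring: 3 N at 0, 6.3 N at the stop
- coil2: spare aerial coil on a sprung spindle (copper winding, white flanges, orange tabs, brass tips; 0.17 kg); may be absent. Origin on the spindle axis (along its y), 20 mm above the feet, midway between the tabs' outer faces when free: these at y = -33 (fixed end) and +33 mm (sprung end); round tips 8 mm thick reach to -74 and +74. Flanges 36 mm wide, tabs 26 mm wide and 4 mm thick, from 10 to 46 mm above the axis
- coil2_plunger (a joint): how far the sprung (+y) end with its tab and tip is pressed in, m: 0 free (148 mm over the tips, 66 over the tabs), stop at 0.022 (126 and 44 mm); about 0.003 to 0.004 once fitted. Spring: 3 N at 0, 6.3 N at the stop
- coil3: spare aerial coil on a sprung spindle (copper winding, white flanges, orange tabs, brass tips; 0.17 kg); may be absent. Origin on the spindle axis (along its y), 20 mm above the feet, midway between the tabs' outer faces when free: these at y = -33 (fixed end) and +33 mm (sprung end); round tips 8 mm thick reach to -74 and +74. Flanges 36 mm wide, tabs 26 mm wide and 4 mm thick, from 10 to 46 mm above the axis
- coil3_plunger (a joint): how far the sprung (+y) end with its tab and tip is pressed in, m: 0 free (148 mm over the tips, 66 over the tabs), stop at 0.022 (126 and 44 mm); about 0.003 to 0.004 once fitted. Spring: 3 N at 0, 6.3 N at the stop
- old_coil: burnt-out coil, of the same make and size as the spares, but black winding and blue tabs; starts fitted in bay 2. A fitted coil hangs tabs up by its tips, which rest on the cups' lower sides 3.5 mm below the cups' centres, its origin 2 mm off the bay's middle along y
- old_coil_plunger (a joint): as for the spares; starts at about 0.004
- reject_tray: yellow open tray for rejects, fixed, 110 mm (x) by 200 mm (y), 30 mm tall, walls and floor 4 mm; origin at the centre of its underside

How it is judged:
By the outcome, as a careful person would: the job done as asked, in the order asked, and still so for the second after the job is handed in, with the robot touching nothing.
Of coil1, coil2, coil3 only 2 to 3 are there at a start; the rules pass over those that are not, and their reading is None.
At some moment in a run one of coil1, coil2, coil3 may be knocked a few centimetres aside while the robot is not near it.
It also fails if it takes over 200 s, if anything falls off the work surface, if the arm or the gripper's body presses on something with over 40 N, if the wrist force passes 120 N, or if a joint passes its speed limit or range.

## Robot

A 6-joint arm with a two-finger parallel gripper is mounted at the origin on the work surface. World frame = base frame: x ahead of the robot, y to its left, z up, the work surface at z = 0. Lengths are in mm, angles in rad, forces in N, time in s.
With the tool pointing down it reaches from about 375 to 975 mm from the base axis. Payload 3.8 kg.
Tool frame: the origin (TCP) lies midway between the tips of the shut fingers; the grasp point (between the pads) lies env.pinch_z behind it (env.pinch_z is the distance from the TCP to the grasp point, in mm); z points along the fingers, x is the direction in which the jaws open and shut, and the axes are right-handed (so a half turn about z gives the same grasp; the last joint's range is limited). The gripper opens to 85 mm and grips with 20 to 120 N. Pads are 22 mm wide; open, the fingers measure 114 mm over their backs; the gripper's body (76 mm by 85 mm) begins 54 mm behind the grasp point. The pads swing forward as they close: fully open they stand 13 mm farther back than shut.
Start: joints at [-1.221, 0.264, 1.604, -0, 1.274, -0.037], TCP at [254.622, -625.128, 231.28] pointing down, gripper open.
Joint ranges: [-2.63, 2.63], [-0.94, 2.18], [0.31, 2.57], [-1.31, 4.45], [0, 2.66], [-2.55, 2.55]. Speed limits (rad/s): [2.57, 2.57, 3.14, 3.14, 3.14, 3.14].

## Interface

Orientations are given as a unit quaternion [w, x, y, z].
In Python, from cell import get_state, vision, sign_off, env gives the robot as it stands.
- The arm moves only by the tool play_rows, never from a script. Its arguments are lists of equal length, an entry for each row: "xyz": the shift along the tool's x, y, z in mm, a list of three; "spin": the turn about the tool's z in degrees; "gripper": the closure, from 0 (fully open) to 1 (shut). In form: {"xyz": [[tx, ty, tz], ...], "spin": [spin, ...], "gripper": [gripper, ...]}. A call has exactly 8 rows; each row is the pose to reach, as a shift and turn from the pose commanded when the call began, along the tool's axes at that moment; what a row does not reach only later rows make up. A row lasts 1/10 s, in which the tool goes at most 50 mm and 8.59 degrees, less where a joint would pass 70% of its speed; a pose out of reach is approached as far as the arm can. A call with a gripper value outside its range is refused whole. The fingers move at their own pace and stop on an object; "newtons" is the grip in N (left out, the last holds). Time passes only in rows, so rows that repeat a pose let the fingers close, or fill a call up. It gives the time, the measured TCP pose, the force and the opening at its end, in the units of the state.
- get_state(): the state, without advancing time (a new reading comes with each control period).
- vision.get_image(name): name is "scene" or "top" or "wrist"; returns the picture (384x512x3 uint8, blue, green, red); there is no depth.
- vision.camera_params(name): a dict with "K" (3x3 intrinsics, pixels), "view" (4x4, takes a point from world to camera coordinates). Camera axes: x right, y down, z forward; pixel columns grow to the right and rows downward; lengths in mm; the calibration is good to about 2 mm. The wrist camera is an equidistant fisheye: a pixel r from the principal point sees the ray r / f radians off the axis. A picture is of the moment at which its call begins: read the wrist's pose just before it. camera_params takes no time and is no camera call; for the wrist camera it gives the pose at the moment of the call.
- sign_off(): hands the job in, once; it reports no verdict.
The state is a dict: "clock": time; "joints": joint angles; "joint_velocities": joint speeds; "effort": joint torques, N m; "eef_pos": TCP position; "tcp_rot": TCP orientation; "contact_force": force on the tool from outside, world axes, zero at the start; "ft_torque": the same for the moment, N m; "width": opening from 0.0 (shut) to 1.0 (fully open).
Only numpy, scipy, OpenCV 4.12 (cv2) and the standard library are available. Lean on these libraries where they do the work, as an engineer would, in place of code of your own. Each camera call takes 0.05 s, during which the arm holds its last target. There are 200 camera calls.

## Working session

There is one attempt and no reset: what is moved stays moved. The work goes in short steps, Python scripts to look and compute and a tool call to move; the robot and the scene stay as the last step left them, time stands still between calls to the robot, and variables do not carry over. Pictures are saved under pics/ and viewed, about 12 in all and at most 16, crops included, and the job is handed in when it is done.

Besides the shell and the picture viewer there is one more tool, called after "Emit:" as name(argument=value, ...) on one line, values as JSON. play_rows: Moves the arm, as the interface text tells. Its arguments: {"type":"object","properties":{"xyz":{"type":"array"},"spin":{"type":"array"},"gripper":{"type":"array"},"newtons":{"type":"number"}},"required":["xyz","spin","gripper"]}

```bash
ls; mkdir -p pics
python3 - <<'E'
from cell import get_state, vision, sign_off, env
import cv2,numpy as np
s=get_state()
for k,v in s.items(): print(k,np.round(v,3))
print(env.pinch_z, [a for a in dir(env) if a[0]!='_'])
for n in ("scene","top","wrist"):
    p=vision.camera_params(n); print(n,np.round(p["K"],1).tolist(),np.round(p["view"],3).tolist())
    cv2.imwrite(f"pics/{n}0.png",vision.get_image(n))
E
```

```text
pics
clock 0.0
joints [-1.221  0.265  1.605 -0.     1.274 -0.037]
joint_velocities [-0.001 -0.001 -0.001 -0.     0.001 -0.001]
effort [ 1.0000e-03 -5.1511e+01 -3.6732e+01  0.0000e+00  1.3000e-02  0.0000e+00]
eef_pos [ 254.37  -624.425  229.918]
tcp_rot [-0.001  0.83  -0.558 -0.001]
contact_force [-0.32   0.222 -0.074]
ft_torque [0.031 0.011 0.01 ]
width 0.998
18.700000000000003 ['Unreachable', 'pinch_z']
scene [[445.5, 0.0, 244.6], [0.0, 445.5, 186.4], [0.0, 0.0, 1.0]] [[0.697, 0.717, -0.004, -372.039], [0.414, -0.407, -0.814, -172.526], [-0.586, 0.565, -0.581, 1776.821], [0.0, 0.0, 0.0, 1.0]]
top [[374.4, 0.0, 251.4], [0.0, 374.4, 190.3], [0.0, 0.0, 1.0]] [[0.003, -1.0, -0.016, -18.13], [-0.982, 0.0, -0.187, 583.295], [0.187, 0.017, -0.982, 1118.067], [0.0, 0.0, 0.0, 1.0]]
wrist [[297.3, 0.0, 253.0], [0.0, 297.3, 192.0], [0.0, 0.0, 1.0]] [[0.376, -0.927, -0.003, -673.463], [-0.886, -0.36, 0.291, -38.001], [-0.271, -0.107, -0.957, 380.35], [0.0, 0.0, 0.0, 1.0]]
```

View pics/top0.png

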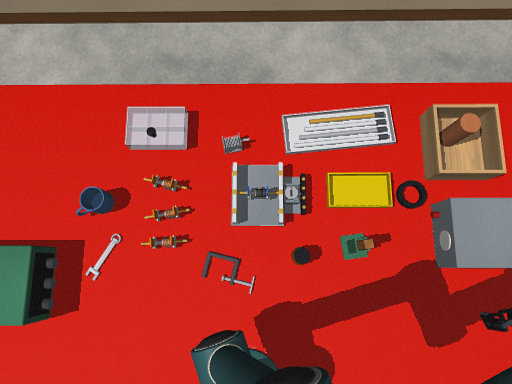

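View pics/scene0.png

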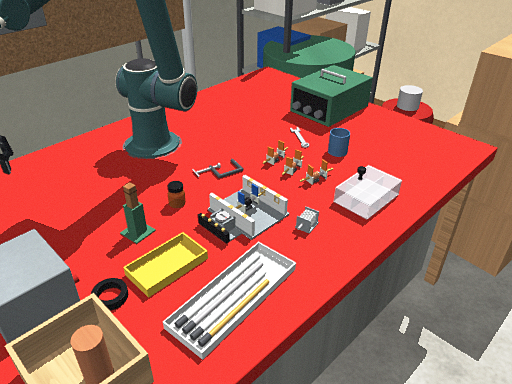

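```bash
cat > h.py <<'E'
from cell import get_state, vision, sign_off, env
import cv2, numpy as np
from scipy.spatial.transform import Rotation as R
def cam(n):
    p=vision.camera_params(n); return np.array(p["K"]),np.array(p["view"])
def ray(n,uv,c=None):
    K,V=c or cam(n); d=np.linalg.inv(K)@[uv[0],uv[1],1]
    if n=="wrist":
        r=np.hypot(d[0],d[1]); d=np.array([d[0]/r*np.sin(r),d[1]/r*np.sin(r),np.cos(r)]) if r>1e-9 else d
    Rt=V[:3,:3]; return -Rt.T@V[:3,3], Rt.T@d
def onz(n,uv,z,c=None):
    o,d=ray(n,uv,c); return o+d*(z-o[2])/d[2]
def proj(n,P,c=None):
    K,V=c or cam(n); q=V[:3,:3]@np.asarray(P,float)+V[:3,3]
    if n=="wrist":
        th=np.arctan2(np.hypot(q[0],q[1]),q[2]); r=np.hypot(q[0],q[1]); x=np.array([q[0]/r*th,q[1]/r*th])
    else: x=q[:2]/q[2]
    return np.array([K[0,0]*x[0]+K[0,2],K[1,1]*x[1]+K[1,2]])
def blobs(m,amin):
    n,l,s,c=cv2.connectedComponentsWithStats(m.astype(np.uint8))
    return [(int(s[i,4]),c[i],s[i,:4],(l==i)) for i in range(1,n) if s[i,4]>=amin]
def hsv(im): return [a.astype(int) for a in cv2.split(cv2.cvtColor(im,cv2.COLOR_BGR2HSV))]
def pose():
    s=get_state(); r=R.from_quat(np.r_[s["tcp_rot"][1:],s["tcp_rot"][0]]).as_matrix()
    return np.array(s["eef_pos"]),r,s
def shift(target,yaw=None):
    "shift in tool axes to world TCP target; yaw = wanted world heading (deg) of tool x, mod 180"
    p,r,s=pose(); y0=np.degrees(np.arctan2(r[1,0],r[0,0])); out=np.round(r.T@(np.asarray(target)-p),1)
    sp=None
    if yaw is not None: sp=-((yaw-y0+90)%180-90)   # tool z points down
    print("tcp",np.round(p,1),"yaw",round(y0,2),"tilt",np.round(r[:2,2],4),"shift",out,"spin",None if sp is None else round(sp,2),"j6",round(s["joints"][5],2),"F",np.round(s["contact_force"],1),"w",round(s["width"],3),"t",round(s["clock"],1))
E
python3 - <<'E'
from h import *
im=cv2.imread("pics/top0.png"); H,S,V=hsv(im)
def rep(name,m,z,a=4):
    for b in blobs(m,a): print(name,b[0],np.round(b[1],1),b[2],"->",np.round(onz("top",b[1],z),0)[:2])
rep("orange",(H>8)&(H<20)&(S>170)&(V>120),60)
rep("yellow",(H>24)&(H<34)&(S>150)&(V>100),30,200)
rep("green",(H>65)&(H<88)&(S>100),100,30)
rep("blue",(H>100)&(H<125)&(S>120),85,4)
E
```

```text
orange 78 [354.3 173.2] [326 172  65  14] -> [ 637. -340.]
orange 13 [151.6 178.2] [150 175   4   8] -> [621. 297.]
orange 14 [170.6 182.4] [169 179   4   8] -> [608. 237.]
orange 6 [391.  185.5] [391 183   1   6] -> [ 598. -451.]
orange 6 [392.  199.5] [392 197   1   6] -> [ 553. -451.]
orange 9 [327. 203.] [327 199   1   9] -> [ 542. -251.]
orange 15 [173.1 210.4] [172 206   3   9] -> [519. 225.]
orange 19 [152.6 214. ] [149 209   6   9] -> [508. 288.]
orange 4 [144.8 216.8] [144 216   3   3] -> [499. 312.]
orange 17 [170.5 240.2] [170 236   2   9] -> [427. 229.]
orange 12 [149.9 242.5] [149 238   3   9] -> [420. 292.]
orange 4 [144.5 242. ] [143 242   4   1] -> [422. 309.]
yellow 2042 [359.  189.9] [327 173  65  34] -> [ 589. -360.]
green 453 [352.1 246. ] [340 234  30  25] -> [ 409. -312.]
green 2550 [ 16.5 282.9] [  0 246  56  79] -> [301. 663.]
blue 589 [ 95.3 200.3] [ 77 187  36  28] -> [546. 460.]
blue 15 [247.6 189.4] [247 186   2   9] -> [580.  -6.]
blue 11 [266.8 189.7] [266 186   2   9] -> [579. -65.]
```

Run:
```python
from h import *
im=cv2.imread("pics/top0.png")
a=cv2.resize(im[160:270,130:410],None,fx=2.8,fy=2.8,interpolation=cv2.INTER_CUBIC)
cv2.imwrite("pics/topc.png",a)
```

```text
(no output)
```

View pics/topc.png

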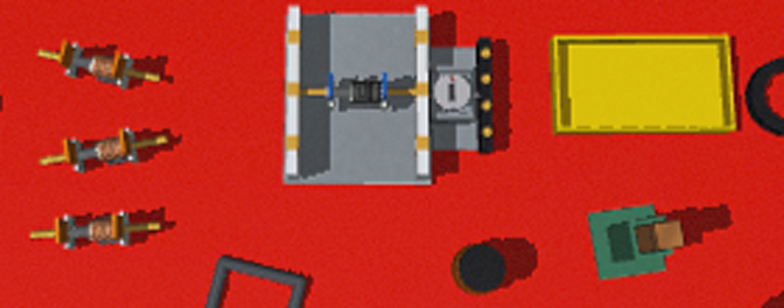

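```bash
python3 -c "
from h import *
shift([580,-35,300],-90)
K,V=cam('wrist');p,r,s=pose();print(np.round(r.T@(-V[:3,:3].T@V[:3,3]-p),1))"
```

```text
tcp [ 254.4 -624.6  230.2] yaw -67.84 tilt [-0.0006  0.0017] shift [-423.4 -523.9  -69. ] spin 22.16 j6 -0.04 F [ 0.3 -0.2  0.5] w 1.001 t 0.1
[-1.000e-01 -7.340e+01 -1.431e+02]
```

Emit:
play_rows(xyz=[[0, 0, -50], [-50, -60, -69], [-90, -115, -69], [-125, -155, -69], [-155, -195, -69], [-185, -230, -69], [-215, -265, -69], [-235, -290, -69]], spin=[0, 4, 8, 12, 16, 20, 22.2, 22.2], gripper=[0, 0, 0, 0, 0, 0, 0, 0])

```text
clock: 0.95
eef_pos: [423.1, -318.0, 300.0]
tcp_rot: [0.0, -0.706, 0.708, 0.0]
contact_force: [1.2, -0.0, -0.7]
width: 1.002
```

```bash
python3 -c "
from h import *
shift([580,-35,300],-90)"
```

```text
tcp [ 423.1 -318.   300. ] yaw -90.11 tilt [0.0001 0.0001] shift [-2.833e+02 -1.564e+02  1.000e-01] spin -0.11 j6 0.88 F [ 1.2 -0.  -0.7] w 1.002 t 0.9
```

Emit:
play_rows(xyz=[[-44, -24, 0], [-88, -48, 0], [-132, -72, 0], [-176, -96, 0], [-220, -121, 0], [-260, -143, 0], [-283, -156, 0], [-283, -156, 0]], spin=[0, 0, 0, 0, 0, 0, 0, 0], gripper=[0, 0, 0, 0, 0, 0, 0, 0])

```text
clock: 1.75
eef_pos: [579.9, -33.7, 299.5]
tcp_rot: [-0.0, 0.708, -0.706, -0.001]
contact_force: [-0.1, -0.3, -0.8]
width: 0.996
```

```bash
python3 -c "
from h import *
shift([580,-35,300],-90)
c=cam('wrist'); im=vision.get_image('wrist'); cv2.imwrite('pics/w1.png',im); np.savez('pics/w1.npz',K=c[0],V=c[1])
"
```

```text
tcp [579.9 -33.7 299.5] yaw -89.78 tilt [-0.0006  0.0013] shift [ 1.3 -0.1 -0.5] spin 0.22 j6 1.47 F [-0.1 -0.3 -0.8] w 0.996 t 1.8
```

View pics/w1.png

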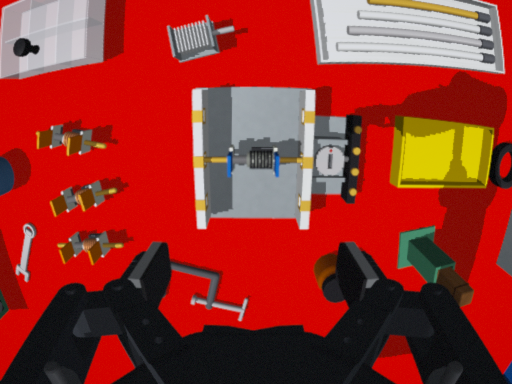

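Run:
```python
from h import *
z=np.load('pics/w1.npz');c=(z['K'],z['V']); im=cv2.imread('pics/w1.png');H,S,V=hsv(im)
roi=np.zeros(H.shape,bool);roi[85:240,185:320]=1
for b in blobs(roi&(H>14)&(H<30)&(S>100)&(V>120),10): print('brass',b[0],np.round(b[1],1),b[2],np.round(onz('wrist',b[1],62,c),1)[:2])
for b in blobs(roi&(H>100)&(H<125)&(S>120),10): print('blue',b[0],np.round(b[1],1),b[2],np.round(onz('wrist',b[1],88,c),1)[:2])
w=roi&(S<40)&(V>200)
for b in blobs(w,60):
    cn,_=cv2.findContours((roi&(S<60)&(V>200)|roi&(H>14)&(H<30)&(S>100)).astype(np.uint8),0,2)
    print('white',b[0],np.round(b[1],1),b[2],np.round(onz('wrist',b[1],62,c),1)[:2])
# old crop for cam
a=cv2.resize(im[80:240,185:375],None,fx=4,fy=4,interpolation=cv2.INTER_CUBIC)[:600]
cv2.imwrite('pics/w1c.png',a)
```

```text
brass 124 [197. 116.] [192 110  11  13] [638.8  38.5]
brass 127 [308.9 117. ] [302 111  13  14] [ 637.9 -105. ]
brass 230 [206.7 160.7] [193 156  33  12] [579.9  27.3]
brass 205 [301.3 161.3] [280 157  34  12] [579.5 -96.9]
brass 102 [200.5 204.6] [196 200  10  11] [518.9  38.4]
brass 106 [305.  205.5] [299 200  12  11] [ 518.  -104.9]
blue 106 [229.1 164.7] [227 153   5  24] [579.9  -4.3]
blue 103 [276.4 164.3] [274 152   6  25] [580.5 -62.1]
white 175 [196.7  99.3] [192  89  10  21] [660.5  38.5]
white 186 [309.7 100. ] [305  90  10  21] [ 659.9 -105.6]
white 279 [197.3 138.5] [193 123   9  33] [609.5  38.9]
white 286 [308.5 139.6] [304 123  10  34] [ 608.5 -105.3]
white 267 [198.9 183.4] [194 168  10  32] [549.1  39. ]
white 262 [306.3 183.8] [302 169  10  31] [ 548.8 -105. ]
white 144 [200.8 219.4] [197 211   9  18] [497.   39.3]
white 140 [304.1 220.1] [300 212   9  17] [ 496.4 -105. ]
```

View pics/w1c.png

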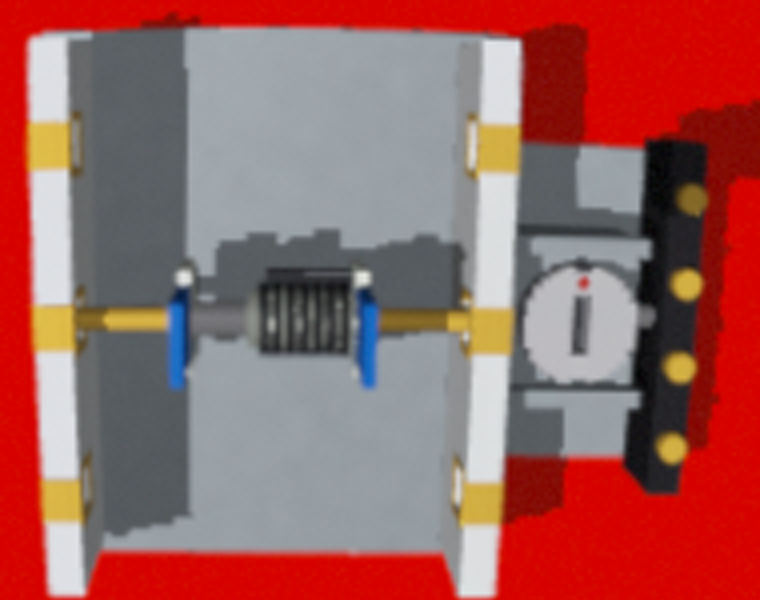

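Emit:
play_rows(xyz=[[0, 1, 45], [0, 1, 90], [0, 1, 135], [0, 1, 175], [0, 1, 205], [0, 1, 228], [0, 1, 243], [0, 1, 248]], spin=[0, 0, 0, 0, 0, 0, 0, 0], gripper=[0, 0, 0, 0, 0, 0, 0, 0])

```text
clock: 2.6
eef_pos: [576.1, -38.0, 50.4]
tcp_rot: [-0.001, -0.706, 0.708, 0.001]
contact_force: [-0.2, -0.6, 0.4]
width: 1.002
```

Emit:
play_rows(xyz=[[0, 0, 0], [0, 0, 0], [0, 0, 0], [0, 0, 0], [0, 0, 0], [0, 0, 0], [0, 0, 0], [0, 0, 0]], spin=[0, 0, 0, 0, 0, 0, 0, 0], gripper=[1, 1, 1, 1, 1, 1, 1, 1], newtons=40)

```text
clock: 3.4
eef_pos: [578.5, -36.5, 52.6]
tcp_rot: [0.001, -0.707, 0.707, -0.0]
contact_force: [0.9, 5.2, 3.9]
width: 0.502
```

```bash
python3 -c "
from h import *
shift([580,-35,300],-90)
c=cam('wrist'); im=vision.get_image('wrist'); cv2.imwrite('pics/w2.png',im); np.savez('pics/w2.npz',K=c[0],V=c[1])
"
```

```text
tcp [578.5 -36.5  52.6] yaw -90.04 tilt [0.0013 0.0007] shift [  -1.7   -1.8 -247.4] spin -0.04 j6 1.46 F [0.9 5.2 3.9] w 0.502 t 3.4
```

View pics/w2.png

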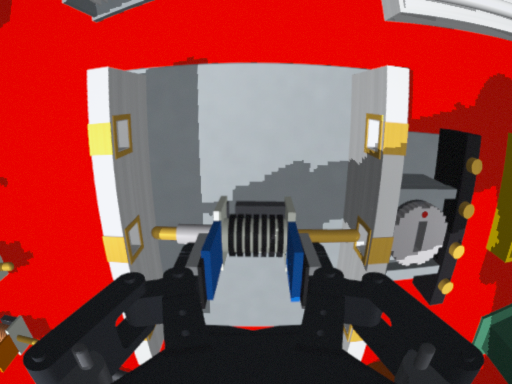

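```bash
cat >> h.py <<'E'
def avg(n=6):
    P=[]
    for i in range(n): vision.get_image("wrist"); p,r,s=pose(); P.append(np.r_[p,np.degrees(np.arctan2(r[1,0],r[0,0])),s["contact_force"]])
    P=np.array(P); print("avg",np.round(P.mean(0),2),"sd",np.round(P.std(0),2),"t",s["clock"]); return P.mean(0)
E
python3 - <<'E'
from h import *
avg()
z=np.load('pics/w2.npz');c=(z['K'],z['V']); im=cv2.imread('pics/w2.png');H,S,V=hsv(im)
roi=np.zeros(H.shape,bool);roi[110:275,85:410]=1
for b in blobs(roi&(H>14)&(H<30)&(S>100)&(V>100),20): print('brass',b[0],np.round(b[1],1),b[2],np.round(onz('wrist',b[1],62,c),1)[:2])
E
```

```text
avg [578.25 -36.4   52.31 -90.04   1.9    5.07   2.42] sd [0.09 0.05 0.1  0.   0.34 0.36 0.62] t 3.75
brass 355 [121.3 134.9] [112 114  20  45] [639.9  26.5]
brass 290 [373.5 132.2] [364 114  19  45] [640.7 -93.9]
brass 477 [100.4 136.7] [ 88 123  25  33] [639.8  38.4]
brass 742 [395.1 138.3] [383 122  26  33] [ 638.3 -105.9]
brass 276 [133.6 239.4] [125 216  19  48] [585.1  26.6]
brass 657 [335.3 236.4] [299 223  63  37] [587.4 -78.6]
brass 280 [164.1 233. ] [152 227  24  13] [589.4   8.7]
brass 57 [367.5 248. ] [364 230   7  35] [579.9 -97.7]
brass 534 [115.3 249. ] [103 236  26  27] [578.6  39. ]
brass 546 [379.9 250.1] [368 237  25  27] [ 578.1 -105.5]
```

Emit:
play_rows(xyz=[[-1.5, 0, 0], [-2.9, 0, 0], [-2.9, 0, -10], [-2.9, 0, -35], [-2.9, 0, -70], [-2.9, 0, -105], [-2.9, 0, -120], [-2.9, 0, -120]], spin=[0, 0, 0, 0, 0, 0, 0, 0], gripper=[1, 1, 1, 1, 1, 1, 1, 1])

```text
clock: 4.55
eef_pos: [579.8, -34.7, 175.4]
tcp_rot: [0.002, -0.707, 0.707, -0.002]
contact_force: [0.4, 0.4, -1.4]
width: 0.503
```

Run:
```python
from h import *
z=np.load('pics/w1.npz');c=(z['K'],z['V']); im=cv2.imread('pics/w1.png');H,S,V=hsv(im)
roi=np.zeros(H.shape,bool);roi[100:200,375:500]=1
m=(roi&(H>24)&(H<34)&(S>150)&(V>60)).astype(np.uint8)
m=max(blobs(m,100),key=lambda b:b[0])[3].astype(np.uint8)
cn=max(cv2.findContours(m,0,2)[0],key=cv2.contourArea); q=cv2.approxPolyDP(cn,5,True)[:,0]
P=np.array([onz('wrist',u,30,c)[:2] for u in q]);print(q.tolist(),np.round(P).tolist())
Q=np.array([onz('top',u,30)[:2] for u in [(327,172),(391.5,172),(392.5,207),(327.5,207)]]);print(np.round(Q).tolist(),Q.mean(0))
a=avg(3); shift([590,-360,172],-90)
```

```text
[[396, 117], [392, 182], [485, 186], [491, 128]] [[644.0, -245.0], [544.0, -249.0], [540.0, -456.0], [646.0, -451.0]]
[[648.0, -260.0], [648.0, -467.0], [534.0, -462.0], [534.0, -258.0]] [ 591.20367707 -361.69942905]
avg [ 5.7720e+02 -3.4310e+01  1.7139e+02 -9.0050e+01  3.2000e-01 -4.0000e-01
 -2.1100e+00] sd [0.8  0.14 1.17 0.   0.3  0.38 0.58] t 4.7
tcp [576.3 -34.1 170.1] yaw -90.04 tilt [-0.0036  0.0003] shift [325.8 -13.9  -2. ] spin -0.04 j6 1.47 F [ 0.7  0.1 -2.1] w 0.501 t 4.7
```

Emit:
play_rows(xyz=[[30, -2, 0], [76, -5, 0], [124, -8, 0], [172, -11, 0], [220, -13, 0], [268, -13, 0], [308, -13, 0], [322, -13, 0]], spin=[0, 0, 0, 0, 0, 0, 0, 0], gripper=[1, 1, 1, 1, 1, 1, 1, 1])

```text
clock: 5.5
eef_pos: [588.6, -359.6, 168.7]
tcp_rot: [-0.001, -0.706, 0.708, 0.002]
contact_force: [0.7, 0.6, -2.3]
width: 0.498
```

Emit:
play_rows(xyz=[[0, 0, 5], [0, 0, 30], [0, 0, 65], [0, 0, 95], [0, 0, 118], [0, 0, 130], [0, 0, 136], [0, 0, 139]], spin=[0, 0, 0, 0, 0, 0, 0, 0], gripper=[1, 1, 1, 1, 1, 1, 1, 1])

```text
clock: 6.3
eef_pos: [589.2, -353.8, 36.8]
tcp_rot: [0.001, 0.707, -0.707, -0.003]
contact_force: [-15.3, 9.0, 35.3]
width: 0.5
```

Emit:
play_rows(xyz=[[0, 0, 0.5], [0, 0, 0.5], [0, 0, 0.5], [0, 0, 0.5], [0, 0, 0.5], [0, 0, 0.5], [0, 0, 0], [0, 0, -10]], spin=[0, 0, 0, 0, 0, 0, 0, 0], gripper=[0.6, 0, 0, 0, 0, 0, 0, 0])

```text
clock: 7.1
eef_pos: [589.4, -355.4, 41.6]
tcp_rot: [-0.0, -0.707, 0.707, 0.002]
contact_force: [-0.9, 0.2, -0.8]
width: 1.003
```

Emit:
play_rows(xyz=[[0, 0, -30], [0, 0, -75], [0, 0, -120], [-20, 0, -165], [-60, 0, -190], [-105, 0, -200], [-150, 0, -200], [-195, 0, -200]], spin=[0, 0, 0, 0, 0, 0, 0, 0], gripper=[0, 0, 0, 0, 0, 0, 0, 0])

```text
clock: 7.9
eef_pos: [591.1, -160.0, 245.4]
tcp_rot: [0.001, -0.707, 0.708, -0.001]
contact_force: [0.9, 0.4, 0.3]
width: 0.998
```

Run:
```python
from h import *
a=avg(4)
c=cam('wrist'); im=vision.get_image('wrist'); cv2.imwrite('pics/w3.png',im); np.savez('pics/w3.npz',K=c[0],V=c[1])
shift([520,180,230],-90)
```

```text
avg [ 5.9085e+02 -1.5704e+02  2.4452e+02 -8.9850e+01 -7.6000e-01  3.0000e-02
 -4.4000e-01] sd [0.13 2.8  0.23 0.06 0.59 2.23 0.67] t 8.1
tcp [ 591.  -161.4  244. ] yaw -89.99 tilt [ 0.0009 -0.001 ] shift [-341.4   70.9   13.6] spin 0.01 j6 1.26 F [-0.2 -0.4 -0.2] w 0.999 t 8.2
```

View pics/w3.png

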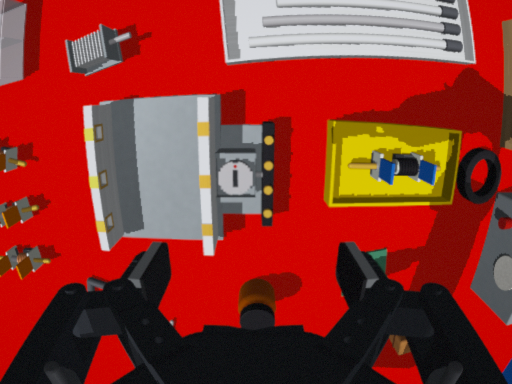

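Emit:
play_rows(xyz=[[-48, 9, 0], [-96, 18, 0], [-144, 27, 0], [-192, 36, 0], [-240, 45, 0], [-288, 55, 0], [-336, 65, 0], [-380, 76, 0]], spin=[0, 0, 0, 0, 0, 0, 0, 0], gripper=[0, 0, 0, 0, 0, 0, 0, 0])

```text
clock: 8.95
eef_pos: [515.7, 219.5, 243.6]
tcp_rot: [0.0, -0.706, 0.708, -0.0]
contact_force: [-0.3, 1.0, -0.5]
width: 0.997
```

```bash
cat >> h.py <<'E'
def tabs(im,c,z=62,amin=40,lo=6,hi=20,roi=None):
    H,S,V=hsv(im); m=(H>lo)&(H<hi)&(S>150)&(V>90)
    if roi is not None: m=m&roi
    m=cv2.morphologyEx(m.astype(np.uint8),cv2.MORPH_OPEN,np.ones((2,2),np.uint8))
    for b in blobs(m,amin):
        print('tab',b[0],np.round(b[1],1),b[2],np.round(onz('wrist',b[1],z,c),1)[:2])
E
python3 - <<'E'
from h import *
a=avg(4)
c=cam('wrist'); im=vision.get_image('wrist'); cv2.imwrite('pics/w4.png',im); np.savez('pics/w4.npz',K=c[0],V=c[1])
tabs(im,c,50)
E
```

```text
avg [ 5.1481e+02  2.2165e+02  2.4339e+02 -8.9920e+01 -1.0000e-02  3.9000e-01
 -6.0000e-02] sd [0.73 2.69 0.11 0.06 0.82 1.61 0.47] t 9.15
tab 149 [185.1  79.2] [180  67  11  24] [619.6 294.8]
tab 45 [238.6  89.2] [236  79   6  21] [606.  234.3]
tab 55 [247.4 161.6] [243 153   8  21] [523.2 224.8]
tab 155 [196.4 174.1] [191 162  11  28] [508.7 285. ]
tab 108 [244.6 241. ] [242 226   6  30] [422.3 229.1]
tab 172 [195.8 240.3] [189 228  12  30] [422.4 291.3]
tab 782 [474.1 244.4] [459 228  36  39] [ 399.  -133.1]
```

View pics/w4.png

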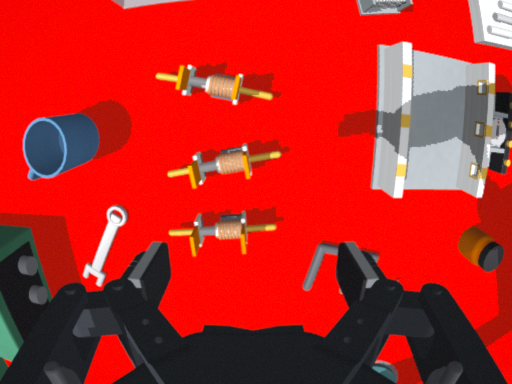

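Run:
```python
from h import *
z=np.load('pics/w4.npz');c=(z['K'],z['V'])
for n,a,b in (('A',(156.5,76),(272,96.5)),('B',(168,174),(281.5,155)),('C',(169,232),(276.5,227))):
    P=onz('wrist',a,20,c)[:2];Q=onz('wrist',b,20,c)[:2];d=Q-P
    print(n,np.round((P+Q)/2,1),'len',round(np.hypot(*d),1),'yaw',round(np.degrees(np.arctan2(d[1],d[0])),1))
shift([500,245,180],-90)
```

```text
A [613.8 267. ] len 146.7 yaw -102.0
B [514.  255.8] len 148.2 yaw -80.8
C [423.9 261.1] len 148.7 yaw -86.6
tcp [515.8 217.7 243.2] yaw -90.07 tilt [ 0.0002 -0.0009] shift [-27.3  15.8  63.2] spin -0.07 j6 1.93 F [-0.1 -0.7  0.5] w 0.997 t 9.2
```

Emit:
play_rows(xyz=[[-20, -35, 10], [-40, -75, 20], [-49.3, -98, 40], [-49.3, -98, 85], [-49.3, -98, 125], [-49.3, -98, 160], [-49.3, -98, 175], [-49.3, -98, 175]], spin=[6, 12, 12, 12, 12, 12, 12, 12], gripper=[0, 0, 0, 0, 0, 0, 0, 0])

```text
clock: 10.0
eef_pos: [611.7, 265.2, 65.0]
tcp_rot: [-0.003, -0.628, 0.778, 0.001]
contact_force: [0.1, 0.5, 0.5]
width: 0.999
```

Run:
```python
from h import *
avg(4)
c=cam('wrist'); im=vision.get_image('wrist'); cv2.imwrite('pics/w5.png',im); np.savez('pics/w5.npz',K=c[0],V=c[1])
roi=np.zeros(im.shape[:2],bool); roi[:,120:400]=1
tabs(im,c,50,roi=roi)
H,S,V=hsv(im)
for b in blobs((H>17)&(H<32)&(S>120)&(V>110)&roi,60): print('brass',b[0],np.round(b[1],1),b[2],np.round(onz('wrist',b[1],20,c),1)[:2])
shift([613.8,267,28],-102)
```

```text
avg [ 6.1467e+02  2.6748e+02  6.9850e+01 -1.0212e+02  4.0000e-02  1.9000e-01
  2.8000e-01] sd [0.81 0.75 1.38 0.03 0.26 0.73 0.2 ] t 10.2
tab 771 [204.2 231.9] [196 203  17  61] [619.7 297.8]
tab 881 [307.9 232.6] [299 203  33  62] [605.8 235.7]
tab 58 [175.  208.5] [161 208  29   2] [638.  311.4]
tab 42 [336.  209.5] [326 209  21   2] [617.  216.4]
tab 122 [330.  315.4] [325 303  11  26] [535.  228.2]
brass 429 [176.1 212.8] [153 208  48  11] [625.9 322.3]
brass 416 [333.8 213.5] [310 209  47  10] [601.6 211.9]
brass 209 [309.8 243.4] [306 226   9  36] [582.  232.6]
brass 84 [200.9 255.2] [198 249   7  13] [589.3 313.9]
brass 93 [336.4 302.6] [328 298  18  10] [520.3 217.2]
tcp [615.3 268.6  71.4] yaw -102.06 tilt [0.0048 0.0018] shift [ 2.   1.4 43.4] spin -0.06 j6 2.16 F [-0.7 -0.6  0.3] w 0.996 t 10.2
```

View pics/w5.png

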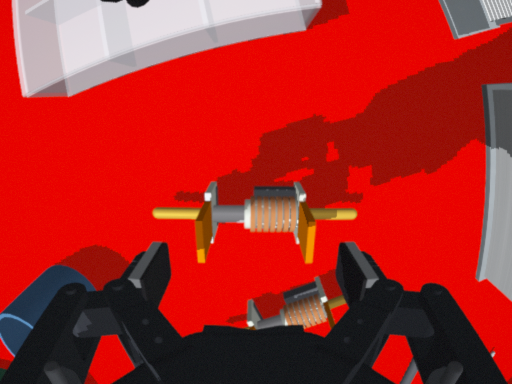

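Emit:
play_rows(xyz=[[0.5, 0.5, 12], [0.5, 0.5, 25], [0.5, 0.5, 36], [0.5, 0.5, 41], [0.5, 0.5, 41], [0.5, 0.5, 41], [0.5, 0.5, 41], [0.5, 0.5, 41]], spin=[0, 0, 0, 0, 0, 0, 0, 0], gripper=[0, 0, 0, 0, 0, 0.3, 0.5, 1], newtons=40)

```text
clock: 11.05
eef_pos: [615.0, 268.4, 30.9]
tcp_rot: [0.002, -0.629, 0.777, -0.001]
contact_force: [-3.2, -2.7, 18.1]
width: 0.516
```

Emit:
play_rows(xyz=[[0, 0, 0], [0, 0, 0], [0, 0, 0], [0, 0, 0], [0, 0, 0], [0, 0, 0], [0, 0, 0], [0, 0, 0]], spin=[0, 0, 0, 0, 0, 0, 0, 0], gripper=[1, 1, 1, 1, 1, 1, 1, 1])

```text
clock: 11.85
eef_pos: [615.5, 268.8, 31.3]
tcp_rot: [0.003, -0.629, 0.777, -0.001]
contact_force: [-0.5, 0.0, 11.1]
width: 0.496
```

Run:
```python
from h import *
avg(2)
shift([613.8,267,28],-102)
```

```text
avg [ 6.1547e+02  2.6875e+02  3.1290e+01 -1.0203e+02 -2.7000e-01 -2.1000e-01
  1.0220e+01] sd [0.01 0.02 0.01 0.   0.07 0.21 0.23] t 11.95
tcp [615.5 268.8  31.3] yaw -102.03 tilt [0.0061 0.0021] shift [2.1 1.3 3.3] spin -0.03 j6 2.16 F [-0.2 -0.4 10. ] w 0.501 t 11.9
```

Emit:
play_rows(xyz=[[0, 0, -20], [0, 0, -60], [0, 0, -100], [0, 0, -120], [15, -5, -120], [50, -10, -120], [95, -10, -120], [140, -10, -120]], spin=[0, 0, 0, 0, -5, -11.7, -11.7, -11.7], gripper=[1, 1, 1, 1, 1, 1, 1, 1])

```text
clock: 12.75
eef_pos: [592.8, 127.7, 147.5]
tcp_rot: [0.0, -0.706, 0.709, -0.0]
contact_force: [0.6, -0.7, -1.6]
width: 0.503
```

Run:
```python
from h import *
avg(4)
shift([638.4,-33.6,148],-90.3)
```

```text
avg [591.92 124.67 147.22 -90.5   -0.75  -0.94  -1.74] sd [0.88 2.58 0.24 0.07 1.8  2.83 0.79] t 12.95
tcp [593.  127.7 147.6] yaw -90.48 tilt [0.0006 0.0005] shift [160.9 -46.7  -0.5] spin -0.18 j6 1.75 F [ 0.8  0.9 -0.9] w 0.504 t 12.9
```

Emit:
play_rows(xyz=[[35, -11, 0], [75, -23, 0], [115, -35, 0], [145, -43, 0], [158, -46, 0], [160, -46, 0], [160, -46, 0], [160, -46, 0]], spin=[0, 0, 0, 0, 0, 0, 0, 0], gripper=[1, 1, 1, 1, 1, 1, 1, 1])

```text
clock: 13.75
eef_pos: [637.8, -29.8, 147.0]
tcp_rot: [0.0, -0.706, 0.709, 0.0]
contact_force: [-0.2, 0.3, -2.3]
width: 0.503
```

Run:
```python
from h import *
avg(4)
c=cam('wrist'); im=vision.get_image('wrist'); cv2.imwrite('pics/w6.png',im); np.savez('pics/w6.npz',K=c[0],V=c[1])
H,S,V=hsv(im)
for b in blobs((H>14)&(H<32)&(S>100)&(V>100),40):
    print('brass',b[0],np.round(b[1],1),b[2],*[np.round(onz('wrist',b[1],z,c),1)[:2] for z in (62,135)])
shift([638.4,-33.6,148],-90.3)
```

```text
avg [ 6.3789e+02 -3.0100e+01  1.4720e+02 -9.0240e+01 -4.2000e-01  2.8000e-01
 -1.6500e+00] sd [0.04 0.21 0.05 0.01 0.48 0.19 0.33] t 13.95
brass 978 [463.9  14.4] [419   2  93  28] [ 810.5 -224.3] [ 778.8 -162.5]
brass 4461 [468.3 216.8] [432 172  80  96] [ 614.3 -248.8] [ 645.3 -179.2]
brass 302 [170.2 195.9] [161 183  19  24] [638.9  38.1] [662.  16.]
brass 313 [342.1 196.1] [328 187  24  20] [ 637.8 -104.6] [661.3 -81.1]
brass 97 [406.2 204.7] [401 200  11  11] [ 629.1 -167.6] [ 655.4 -124. ]
brass 291 [161.1 233.2] [148 227  26  13] [604.6  50.1] [638.8  24.1]
brass 724 [211.  267.2] [201 227  19  74] [571.5   7.6] [616.2  -4.7]
brass 88 [401.2 233.1] [396 229  11  10] [ 601.2 -167.4] [ 636.4 -123.8]
brass 477 [332.9 235.2] [307 230  53  18] [602.2 -99.6] [637.1 -77.7]
brass 112 [173.2 258.4] [169 252  11  16] [579.6  41.8] [621.8  18.5]
brass 430 [298.  276.1] [292 252  13  50] [561.3 -71. ] [609.3 -58.3]
brass 212 [336.4 258.5] [328 252  17  16] [ 578.6 -105.4] [621.  -81.7]
brass 77 [395.9 259.4] [391 255  11  10] [ 573.3 -167.4] [ 617.4 -123.8]
brass 111 [ 66.6 273.3] [ 54 270  25   7] [552.6 168.3] [603.3 104.5]
brass 57 [ 35.5 292.1] [ 30 283  11  19] [518.1 230.5] [579.9 146.9]
brass 43 [  6.2 291.7] [  2 284  10  17] [507.6 292.7] [572.7 189.2]
tcp [638.  -30.6 147.3] yaw -90.27 tilt [0.     0.0001] shift [ 3.  -0.4 -0.7] spin 0.03 j6 1.49 F [-0.2  0.7 -2.1] w 0.497 t 14.0
```

View pics/w6.png

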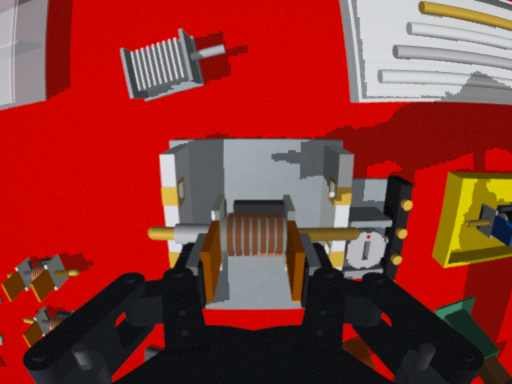

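Run:
```python
from h import *
z=np.load('pics/w6.npz');c=(z['K'],z['V']); im=cv2.imread('pics/w6.png')
print(im[233,140:165].tolist()); print(im[235,350:368].tolist())
for zz in (130,133,136,139,142):
    P=onz('wrist',(148.3,233.3),zz,c);Q=onz('wrist',(359,235),zz,c); print(zz,np.round(P[:2],1),np.round(Q[:2],1),np.hypot(*(P-Q)[:2]))
```

```text
[[0, 3, 210], [0, 5, 210], [0, 0, 210], [0, 0, 210], [0, 0, 210], [0, 6, 210], [0, 6, 210], [1, 56, 208], [45, 130, 194], [58, 160, 197], [62, 170, 205], [69, 178, 210], [71, 180, 210], [68, 179, 209], [70, 179, 209], [70, 178, 209], [68, 175, 207], [66, 175, 207], [68, 174, 206], [67, 174, 207], [67, 173, 206], [65, 172, 205], [65, 171, 205], [66, 170, 204], [65, 169, 203]]
[[34, 99, 127], [35, 100, 127], [38, 100, 128], [37, 100, 128], [38, 99, 127], [37, 101, 130], [43, 111, 140], [40, 111, 140], [50, 106, 133], [117, 137, 150], [182, 180, 179], [187, 185, 185], [187, 184, 184], [188, 185, 185], [187, 184, 185], [187, 184, 184], [175, 171, 180], [119, 119, 164]]
130 [636.1  34.4] [634.2 -96.4] 130.8548797357501
133 [637.5  33.2] [635.6 -95.2] 128.40632570671227
136 [638.9  32. ] [637.1 -94. ] 125.95777167767442
139 [640.3  30.8] [638.5 -92.7] 123.50921764863655
142 [641.8  29.5] [640.  -91.5] 121.0606636195987
```

Emit:
play_rows(xyz=[[2.6, -0.3, 15], [2.6, -0.3, 35], [2.6, -0.3, 50], [2.6, -0.3, 62], [2.6, -0.3, 72], [2.6, -0.3, 82], [2.6, -0.3, 87.5], [2.6, -0.3, 87.5]], spin=[0, 0, 0, 0, 0, 0, 0, 0], gripper=[1, 1, 1, 1, 1, 1, 1, 1])

```text
clock: 14.8
eef_pos: [637.8, -34.1, 58.7]
tcp_rot: [-0.001, -0.705, 0.709, 0.001]
contact_force: [-0.1, -0.0, -2.2]
width: 0.499
```

Run:
```python
from h import *
avg(4)
shift([638.4,-33.6,59.3],-90.3)
```

```text
avg [ 6.3884e+02 -3.4210e+01  6.0160e+01 -9.0340e+01  2.1000e-01 -3.2000e-01
 -1.4400e+00] sd [0.31 0.02 0.44 0.   0.37 0.44 0.56] t 15.0
tcp [639.2 -34.2  60.6] yaw -90.34 tilt [ 0.0016 -0.0002] shift [-0.6  0.8  1.3] spin -0.04 j6 1.48 F [ 0.  -0.3 -1.5] w 0.498 t 15.0
```

Emit:
play_rows(xyz=[[-0.8, 0, 0], [-0.8, 0, 0], [-0.8, 0, 0], [-0.8, 0, 0], [-0.8, 0, 0], [-0.8, 0, 0], [-0.8, 0, 0], [-0.8, 0, 0]], spin=[0, 0, 0, 0, 0, 0, 0, 0], gripper=[1, 0.45, 0.4, 0.3, 0.2, 0, 0, 0])

```text
clock: 15.8
eef_pos: [638.7, -33.5, 60.1]
tcp_rot: [0.0, -0.705, 0.709, -0.0]
contact_force: [0.5, 0.6, 0.3]
width: 1.002
```

Run:
```python
from h import *
avg(2)
c=cam('wrist'); im=vision.get_image('wrist'); cv2.imwrite('pics/w7.png',im); np.savez('pics/w7.npz',K=c[0],V=c[1])
shift([638.4,-33.6,148],-90)
```

```text
avg [ 6.3861e+02 -3.3410e+01  5.9960e+01 -9.0340e+01 -4.1000e-01 -5.7000e-01
  3.9000e-01] sd [0.04 0.   0.06 0.   0.1  0.05 0.71] t 15.9
tcp [638.5 -33.4  59.9] yaw -90.34 tilt [ 0.0002 -0.    ] shift [  0.2   0.1 -88.1] spin -0.34 j6 1.49 F [-0.1  0.1 -0.7] w 1.001 t 15.9
```

View pics/w7.png

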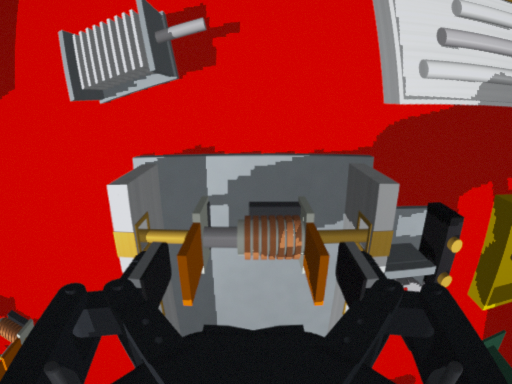

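Emit:
play_rows(xyz=[[0, 0, -30], [0, 0, -70], [-15, 6, -110], [-55, 24, -120], [-100, 43, -120], [-145, 62, -120], [-190, 82, -120], [-235, 101, -120]], spin=[0, 0, 0, -3, -6, -9.5, -9.5, -9.5], gripper=[0, 0, 0, 0, 0, 0, 0, 0])

```text
clock: 16.75
eef_pos: [537.8, 203.7, 180.0]
tcp_rot: [-0.0, 0.761, -0.649, 0.0]
contact_force: [1.3, 1.3, -0.6]
width: 0.993
```

Emit:
play_rows(xyz=[[-35, 20, 0], [-50, 32, 5], [-50, 32, 15], [-50, 32, 40], [-50, 32, 65], [-50, 32, 75], [-50, 32, 75], [-50, 32, 75]], spin=[0, 0, 0, 0, 0, 0, 0, 0], gripper=[0, 0, 0, 0, 0, 0, 0, 0])

```text
clock: 17.55
eef_pos: [500.0, 246.1, 105.1]
tcp_rot: [-0.0, 0.761, -0.649, 0.0]
contact_force: [0.1, 0.6, -0.2]
width: 1.0
```

```bash
cat >> h.py <<'E'
def coil(n):
    "look with the wrist camera at a standing coil near the jaws; fit spindle ends (z 20)"
    avg(3); c=cam('wrist'); im=vision.get_image('wrist'); cv2.imwrite(f'pics/{n}.png',im); np.savez(f'pics/{n}.npz',K=c[0],V=c[1])
    roi=np.zeros(im.shape[:2],bool); roi[:,100:410]=1; tabs(im,c,50,roi=roi,amin=150)
    H,S,V=hsv(im)
    for b in blobs((H>17)&(H<32)&(S>120)&(V>110)&roi,60): print('brass',b[0],np.round(b[1],1),b[2],np.round(onz('wrist',b[1],20,c),1)[:2])
    return im,c
E
python3 - <<'E'
from h import *
coil('w8'); shift([514,255.8,28],-80.8)
E
```

```text
avg [ 5.0057e+02  2.4662e+02  1.0608e+02 -8.0870e+01 -3.4000e-01  2.7000e-01
  2.0000e-02] sd [0.06 0.12 0.17 0.01 0.24 0.36 0.24] t 17.7
tab 510 [269.7 235.5] [258 216  34  44] [482.  231.3]
tab 362 [185.1 286.9] [177 266  14  49] [423.9 291.2]
tab 239 [259.6 291.7] [255 272  15  50] [430.4 230.2]
brass 632 [180.9 184.5] [155 160  45  63] [501.3 306.6]
brass 455 [282.8 241.3] [258 226  51  37] [464.6 215.2]
brass 99 [177.2 268.7] [171 265  14   9] [420.6 304.7]
brass 295 [282.5 277.7] [262 273  42  10] [427.8 207.9]
brass 124 [179.6 299.4] [177 287   6  26] [384.9 301. ]
brass 130 [258.4 306.6] [255 295   8  25] [390.7 224.1]
tcp [500.4 246.8 106.2] yaw -80.85 tilt [0.0024 0.001 ] shift [ -6.7 -14.6  78.2] spin -0.05 j6 1.82 F [1.  0.3 0.5] w 1.0 t 17.8
```

View pics/w8.png

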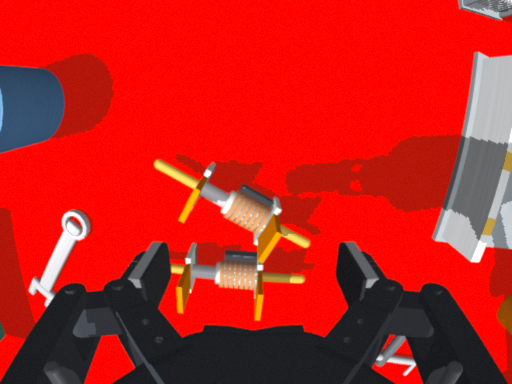

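Run:
```python
from h import *
z=np.load('pics/w8.npz');c=(z['K'],z['V'])
for n,a,b in (('B',(155.5,162),(309,244.5)),('C',(166,268),(303,279.5))):
    P=onz('wrist',a,20,c)[:2];Q=onz('wrist',b,20,c)[:2];d=Q-P
    print(n,P.round(1),Q.round(1),np.round((P+Q)/2,1),'len',round(np.hypot(*d),1),'yaw',round(np.degrees(np.arctan2(d[1],d[0])),1))
shift([495,260,105],-115)
```

```text
B [516.9 329.8] [464.7 191.7] [490.8 260.8] len 147.7 yaw -110.7
C [419.1 315.4] [428.2 188.6] [423.6 252. ] len 127.1 yaw -85.9
tcp [500.4 246.8 106.2] yaw -80.85 tilt [0.0024 0.001 ] shift [-13.9   3.3   1.2] spin 34.15 j6 1.82 F [1.  0.3 0.5] w 1.0 t 17.8
```

Emit:
play_rows(xyz=[[-5, 2, 0], [-10, 5, 0], [-15.5, 7.3, 0], [-15.5, 7.3, 0], [-15.5, 7.3, 20], [-15.5, 7.3, 45], [-15.5, 7.3, 66], [-15.5, 7.3, 75]], spin=[8, 16, 24, 29.8, 29.8, 29.8, 29.8, 29.8], gripper=[0, 0, 0, 0, 0, 0, 0, 0])

```text
clock: 18.55
eef_pos: [488.6, 260.2, 28.4]
tcp_rot: [-0.001, -0.569, 0.822, 0.0]
contact_force: [-0.9, -0.4, 0.1]
width: 1.0
```

Emit:
play_rows(xyz=[[0, 0, 0], [0, 0, 0], [0, 0, 0], [0, 0, 0], [0, 0, 0], [0, 0, 0], [0, 0, 0], [0, 0, 0]], spin=[0, 0, 0, 0, 0, 0, 0, 0], gripper=[0, 0, 0.3, 0.5, 1, 1, 1, 1])

```text
clock: 19.35
eef_pos: [492.7, 261.9, 33.6]
tcp_rot: [0.003, -0.569, 0.822, -0.001]
contact_force: [-1.1, -0.8, 11.8]
width: 0.5
```

Run:
```python
from h import *
avg(3); shift([490.8,260.8,28],-110.7)
```

```text
avg [ 492.65  261.89   33.63 -110.63   -0.91   -0.72   12.22] sd [0.01 0.   0.01 0.   0.54 0.18 0.57] t 19.5
tcp [492.6 261.9  33.6] yaw -110.62 tilt [0.0059 0.0024] shift [1.7 1.4 5.6] spin 0.08 j6 2.38 F [-1.6 -0.9 11.9] w 0.499 t 19.5
```

Emit:
play_rows(xyz=[[0, 0, -20], [0, 0, -60], [0, 0, -100], [10, -8, -120], [40, -30, -120], [78, -60, -120], [115, -88, -120], [150, -115, -120]], spin=[0, 0, 0, -5, -12, -20.2, -20.2, -20.2], gripper=[1, 1, 1, 1, 1, 1, 1, 1])

```text
clock: 20.3
eef_pos: [544.8, 77.9, 150.6]
tcp_rot: [0.001, -0.705, 0.71, -0.001]
contact_force: [0.3, 0.2, -2.2]
width: 0.499
```

Run:
```python
from h import *
avg(4)
shift([578.3,-33.1,150],-90.3)
```

```text
avg [ 5.4559e+02  7.5740e+01  1.5047e+02 -9.0640e+01  1.8000e-01 -9.8000e-01
 -1.5400e+00] sd [0.85 2.61 0.23 0.07 0.81 2.04 0.6 ] t 20.5
tcp [544.6  78.8 150.2] yaw -90.61 tilt [0.0004 0.0006] shift [ 1.115e+02 -3.490e+01  1.000e-01] spin -0.31 j6 1.68 F [ 0.2  0.5 -2.4] w 0.494 t 20.5
```

Emit:
play_rows(xyz=[[30, -9, 0], [65, -20, 0], [92, -29, 0], [105, -33, 0], [109, -34, 0], [109, -34, 0], [109, -34, 0], [109, -34, 0]], spin=[0, 0, 0, 0, 0, 0, 0, 0], gripper=[1, 1, 1, 1, 1, 1, 1, 1])

```text
clock: 21.3
eef_pos: [577.1, -28.3, 149.6]
tcp_rot: [-0.0, -0.705, 0.709, 0.0]
contact_force: [0.6, -0.1, -1.9]
width: 0.5
```

```bash
cat >> h.py <<'E'
def inhand(n):
    "pose of the squeezed coil in the jaws: find its tip ends and the height at which they are 126 mm apart"
    a=avg(4); c=cam('wrist'); im=vision.get_image('wrist'); cv2.imwrite(f'pics/{n}.png',im); np.savez(f'pics/{n}.npz',K=c[0],V=c[1])
    H,S,V=hsv(im); out=[]
    m=(H>14)&(H<32)&(S>100)&(V>85)
    for lo,hi,end in ((120,195,0),(312,385,1)):
        r=np.zeros_like(m); r[222:246,lo:hi]=1
        b=max(blobs(m&r,30),key=lambda b:b[0]); x,y,w,h=b[2]; sel=b[3]; cols=np.where(sel.sum(0)>=4)[0]
        u=cols.min()+0.3 if end==0 else cols.max()+0.7
        near=sel[:, (int(u)+3 if end==0 else int(u)-9):(int(u)+9 if end==0 else int(u)-3)]
        out.append((u,np.where(near)[0].mean())); print('end',np.round(out[-1],1),b[2])
    f=lambda z:[onz('wrist',u,z,c) for u in out]
    zs=np.arange(100,200,.25); z=min(zs,key=lambda z:abs(np.linalg.norm(f(z)[0]-f(z)[1])-126))
    P,Q=f(z); M=(P+Q)/2; d=(Q-P); print('coil centre',M.round(1),'axis yaw',np.degrees(np.arctan2(d[1],d[0])).round(2),'tcp-coil',(a[:3]-M).round(1))
E
python3 - <<'E'
from h import *
inhand('w9')
E
```

```text
avg [ 5.7727e+02 -2.8690e+01  1.4971e+02 -9.0380e+01 -8.0000e-02 -1.9000e-01
 -1.5700e+00] sd [0.09 0.2  0.05 0.01 0.32 0.33 0.5 ] t 21.5
end [150.3 232.8] [150 227  25  13]
end [357.7 233.5] [312 228  46  18]
coil centre [576.7 -29.7 135.5] axis yaw -90.69 tcp-coil [ 0.6  1.1 14.2]
```

Emit:
play_rows(xyz=[[3.3, -1.6, 15], [3.3, -1.6, 35], [3.3, -1.6, 50], [3.3, -1.6, 62], [3.3, -1.6, 72], [3.3, -1.6, 82], [3.3, -1.6, 87.5], [3.3, -1.6, 87.5]], spin=[0, 0, 0, 0, 0, 0, 0, 0], gripper=[1, 1, 1, 1, 1, 1, 1, 1])

```text
clock: 22.35
eef_pos: [578.5, -32.8, 61.3]
tcp_rot: [-0.0, -0.704, 0.71, 0.001]
contact_force: [0.1, -0.6, -1.4]
width: 0.498
```

Run:
```python
from h import *
avg(4)
shift([579,-32.4,62],-90.3)
```

```text
avg [ 5.795e+02 -3.287e+01  6.262e+01 -9.043e+01  1.900e-01 -0.000e+00
 -1.450e+00] sd [0.29 0.03 0.39 0.   0.44 0.61 0.19] t 22.55
tcp [579.8 -32.9  63. ] yaw -90.43 tilt [ 0.0015 -0.0002] shift [-0.5  0.8  1. ] spin -0.13 j6 1.48 F [ 0.9 -0.1 -1.3] w 0.5 t 22.6
```

Emit:
play_rows(xyz=[[-0.4, 0.4, 0], [-0.4, 0.4, 0], [-0.4, 0.4, 0], [-0.4, 0.4, 0], [-0.4, 0.4, 0], [-0.4, 0.4, 0], [-0.4, 0.4, 0], [-0.4, 0.4, 0]], spin=[0, 0, 0, 0, 0, 0, 0, 0], gripper=[1, 0.45, 0.4, 0.3, 0.2, 0, 0, 0])

```text
clock: 23.35
eef_pos: [578.9, -32.5, 62.5]
tcp_rot: [0.0, -0.704, 0.71, -0.0]
contact_force: [-0.2, -0.6, -0.5]
width: 0.998
```

Run:
```python
from h import *
avg(2)
c=cam('wrist'); im=vision.get_image('wrist'); cv2.imwrite('pics/w10.png',im); np.savez('pics/w10.npz',K=c[0],V=c[1])
roi=np.zeros(im.shape[:2],bool); roi[:,100:400]=1
tabs(im,c,72,roi=roi,amin=150)
H,S,V=hsv(im)
for b in blobs((H>17)&(H<32)&(S>100)&(V>85)&roi,60): print('brass',b[0],np.round(b[1],1),b[2],np.round(onz('wrist',b[1],44.5,c),1)[:2])
for q in [(578.4,32),(578.4,-99),(578.4,-30)]: print(q,proj('wrist',(*q,44.5),c).round(1))
```

```text
avg [ 5.7885e+02 -3.2410e+01  6.2400e+01 -9.0440e+01 -2.6000e-01 -1.6000e-01
  4.7000e-01] sd [0.01 0.02 0.01 0.   0.02 0.11 0.28] t 23.45
tab 1035 [189.  135.7] [180 106  19  67] [638.7  -3.9]
tab 1777 [326.6 137.4] [312 106  30  69] [637.4 -66.8]
tab 1346 [194.  264.3] [182 225  24  81] [572.1  -1.5]
tab 899 [318.6 267. ] [305 225  25  80] [569.7 -67.3]
brass 1559 [159.1 135.5] [127 105  55  69] [636.7  19.4]
brass 1441 [349.  134.6] [327 105  55  69] [636.3 -86.8]
brass 521 [390.7 136.3] [381 121  19  31] [ 636.4 -113.2]
brass 661 [114.6 137.3] [103 122  24  32] [637.2  47.6]
brass 779 [161.2 234.3] [138 211  54  40] [576.4  24.1]
brass 720 [348.1 235.3] [319 210  53  43] [574.6 -91.4]
brass 489 [380.  241.6] [369 229  24  26] [ 569.1 -114.3]
brass 488 [128.3 242.7] [117 231  24  25] [569.8  47.8]
(578.4, 32) [148.9 231.2]
(578.4, -99) [360.2 229.4]
(578.4, -30) [248.7 232. ]
```

Emit:
play_rows(xyz=[[0, 0, -30], [0, 0, -70], [-15, 8, -110], [-55, 30, -120], [-98, 53, -120], [-141, 76, -120], [-184, 99, -120], [-227, 122, -120]], spin=[0, 0, 0, 0, 0, -3.8, -3.8, -3.8], gripper=[0, 0, 0, 0, 0, 0, 0, 0])

```text
clock: 24.3
eef_pos: [457.4, 196.9, 182.6]
tcp_rot: [-0.0, 0.727, -0.686, 0.0]
contact_force: [-0.0, -0.1, 0.1]
width: 1.001
```

Emit:
play_rows(xyz=[[-35, 18, 0], [-62, 31, 5], [-62, 31, 15], [-62, 31, 40], [-62, 31, 65], [-62, 31, 75], [-62, 31, 75], [-62, 31, 75]], spin=[0, 0, 0, 0, 0, 0, 0, 0], gripper=[0, 0, 0, 0, 0, 0, 0, 0])

```text
clock: 25.1
eef_pos: [424.5, 255.3, 107.7]
tcp_rot: [-0.0, 0.727, -0.686, 0.0]
contact_force: [-0.2, -0.1, 0.8]
width: 1.0
```

Run:
```python
from h import *
im,c=coil('w11'); shift([423.9,261.1,31],-86.6)
for q in [(419.5,335,20),(428.3,187.2,20)]: print(proj('wrist',q,c).round(1))
```

```text
avg [ 4.2502e+02  2.5583e+02  1.0853e+02 -8.6670e+01 -2.0000e-02 -2.6000e-01
  4.0000e-02] sd [0.07 0.1  0.15 0.   0.17 0.22 0.13] t 25.25
tab 371 [205.  208.5] [198 187  13  50] [422.5 290.9]
tab 353 [289.4 205.5] [285 186  12  46] [428.4 229.8]
brass 338 [313.4 195.3] [292 191  43   9] [428.1 206. ]
brass 532 [187.1 204.8] [160 193  44  42] [413.7 310.8]
brass 103 [290.4 223.7] [288 214   6  20] [401.8 222.8]
tcp [424.9 255.9 108.6] yaw -86.65 tilt [0.0022 0.0011] shift [-5.2  0.9 77.6] spin -0.05 j6 2.0 F [-0.5  0.9  0. ] w 1.002 t 25.3
[159.5 196.6]
[335.  196.2]
```

Emit:
play_rows(xyz=[[-5.2, 0.4, 5], [-5.2, 0.4, 20], [-5.2, 0.4, 45], [-5.2, 0.4, 65], [-5.2, 0.4, 74], [-5.2, 0.4, 76], [-5.2, 0.4, 76], [-5.2, 0.4, 76]], spin=[0, 0, 0, 0, 0, 0, 0, 0], gripper=[0, 0, 0, 0, 0, 0, 0, 0])

```text
clock: 26.1
eef_pos: [424.1, 261.3, 32.3]
tcp_rot: [-0.001, 0.728, -0.686, 0.0]
contact_force: [0.3, -1.0, -0.2]
width: 0.997
```

Emit:
play_rows(xyz=[[0, 0, 0], [0, 0, 0], [0, 0, 0], [0, 0, 0], [0, 0, 0], [0, 0, 0], [0, 0, 0], [0, 0, 0]], spin=[0, 0, 0, 0, 0, 0, 0, 0], gripper=[0.3, 0.4, 0.5, 1, 1, 1, 1, 1])

```text
clock: 26.9
eef_pos: [425.8, 262.1, 34.4]
tcp_rot: [-0.003, 0.728, -0.686, 0.001]
contact_force: [-0.8, -0.7, 12.0]
width: 0.498
```

Run:
```python
from h import *
avg(3); shift([423.9,261.1,28],-86.6)
```

```text
avg [425.87 262.1   34.41 -86.63  -0.55  -0.73  12.72] sd [0.01 0.   0.   0.   0.27 0.28 0.5 ] t 27.05
tcp [425.9 262.1  34.4] yaw -86.63 tilt [0.0052 0.0026] shift [0.9 2.1 6.4] spin -0.03 j6 2.01 F [-0.7 -0.6 12.7] w 0.501 t 27.1
```

Emit:
play_rows(xyz=[[0, 0, -20], [0, 0, -60], [0, 0, -100], [15, -4, -120], [55, -14, -120], [100, -25, -120], [145, -37, -120], [190, -48, -120]], spin=[0, 0, 0, 0, 2, 3.8, 3.8, 3.8], gripper=[1, 1, 1, 1, 1, 1, 1, 1])

```text
clock: 27.85
eef_pos: [482.4, 72.3, 151.6]
tcp_rot: [0.0, -0.705, 0.71, -0.0]
contact_force: [1.1, 0.4, -1.8]
width: 0.502
```

Emit:
play_rows(xyz=[[35, -9, 0], [70, -18, 0], [92, -24, 0], [104, -27, 0], [108, -28, 0], [108, -28, 0], [108, -28, 0], [108, -28, 0]], spin=[0, 0, 0, 0, 0, 0, 0, 0], gripper=[1, 1, 1, 1, 1, 1, 1, 1])

```text
clock: 28.65
eef_pos: [509.1, -33.2, 151.1]
tcp_rot: [0.0, -0.705, 0.709, 0.0]
contact_force: [-0.1, -0.2, -1.7]
width: 0.499
```

Run:
```python
from h import *
inhand('w12')
```

```text
avg [ 5.0920e+02 -3.3520e+01  1.5121e+02 -9.0370e+01 -1.5000e-01  4.0000e-02
 -1.5200e+00] sd [0.06 0.15 0.03 0.01 0.18 0.36 0.18] t 28.85
end [150.3 232.4] [150 227  25  12]
end [356.7 232.7] [312 227  45  13]
coil centre [508.6 -34.2 136. ] axis yaw -90.56 tcp-coil [ 0.7  0.7 15.2]
```

Emit:
play_rows(xyz=[[-0.9, -9.5, 10], [-0.9, -9.5, 30], [-0.9, -9.5, 48], [-0.9, -9.5, 62], [-0.9, -9.5, 72], [-0.9, -9.5, 82], [-0.9, -9.5, 88], [-0.9, -9.5, 88]], spin=[0, 0, 0, 0, 0, 0, 0, 0], gripper=[1, 1, 1, 1, 1, 1, 1, 1])

```text
clock: 29.7
eef_pos: [518.3, -33.5, 62.3]
tcp_rot: [-0.0, -0.704, 0.71, 0.001]
contact_force: [-0.1, 0.2, -2.0]
width: 0.498
```

Run:
```python
from h import *
avg(4)
shift([519.1,-32.7,63],-90.3)
```

```text
avg [ 5.1928e+02 -3.3570e+01  6.3610e+01 -9.0440e+01  2.0000e-02  1.1000e-01
 -1.7000e+00] sd [0.3  0.04 0.37 0.   0.32 0.27 0.39] t 29.9
tcp [519.6 -33.6  64. ] yaw -90.44 tilt [ 0.0016 -0.0002] shift [-0.9  0.5  1. ] spin -0.14 j6 1.47 F [ 0.3  0.  -1.5] w 0.5 t 29.9
```

Emit:
play_rows(xyz=[[-0.7, 0.2, 0.5], [-0.7, 0.2, 0.5], [-0.7, 0.2, 0.5], [-0.7, 0.2, 0.5], [-0.7, 0.2, 0.5], [-0.7, 0.2, 0.5], [-0.7, 0.2, 0.5], [-0.7, 0.2, 0.5]], spin=[0, 0, 0, 0, 0, 0, 0, 0], gripper=[1, 0.45, 0.4, 0.3, 0.2, 0, 0, 0])

```text
clock: 30.7
eef_pos: [518.9, -32.8, 62.9]
tcp_rot: [0.0, -0.704, 0.71, -0.0]
contact_force: [-0.4, -0.5, 0.5]
width: 0.999
```

Emit:
play_rows(xyz=[[0, 0, -30], [0, 0, -70], [0, -10, -110], [10, -30, -120], [30, -50, -120], [35, -50, -120], [35, -50, -120], [35, -50, -120]], spin=[0, 0, 0, 0, 0, 0, 0, 0], gripper=[0, 0, 0, 0, 0, 0, 0, 0])

```text
clock: 31.5
eef_pos: [567.2, -67.8, 181.8]
tcp_rot: [-0.0, -0.704, 0.71, 0.001]
contact_force: [-0.0, 0.2, -0.8]
width: 0.999
```

Run:
```python
from h import *
avg(4); c=cam('wrist'); im=vision.get_image('wrist'); cv2.imwrite('pics/w13.png',im); np.savez('pics/w13.npz',K=c[0],V=c[1])
shift([409,-312,260],-90)
```

```text
avg [ 5.6741e+02 -6.7620e+01  1.8208e+02 -9.0420e+01 -4.5000e-01 -6.0000e-02
  3.4000e-01] sd [0.18 0.03 0.17 0.01 0.83 0.23 0.56] t 31.7
tcp [567.8 -67.7 182.4] yaw -90.41 tilt [-0.0007  0.0002] shift [245.4 157.1 -77.5] spin -0.41 j6 1.42 F [0.6 0.1 0.9] w 1.001 t 31.8
```

View pics/w13.png

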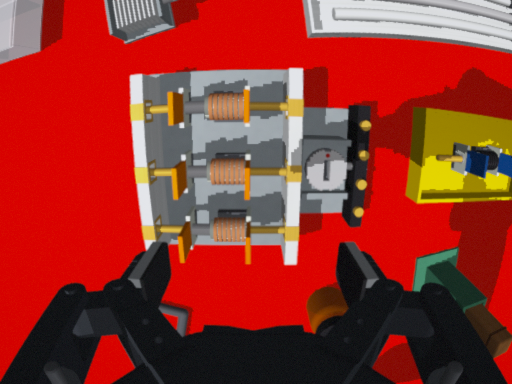

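Emit:
play_rows(xyz=[[0, 0, -40], [30, 16, -78], [70, 38, -78], [112, 61, -78], [154, 84, -78], [196, 107, -78], [238, 130, -78], [280, 153, -78]], spin=[-8, -16, -24, -32, -40, -48, -56, -64], gripper=[0, 0, 0, 0, 0, 0, 0, 0])

```text
clock: 32.55
eef_pos: [418.0, -338.0, 260.9]
tcp_rot: [0.0, 0.972, -0.237, 0.0]
contact_force: [1.0, 0.1, -0.0]
width: 1.003
```

Run:
```python
from h import *
z=np.load('pics/w13.npz');c=(z['K'],z['V']); im=cv2.imread('pics/w13.png'); H,S,V=hsv(im)
roi=np.zeros(H.shape,bool); roi[145:200,300:348]=1
m=roi&(S<40)&(V>165)
b=max(blobs(m,50),key=lambda b:b[0]); cn=max(cv2.findContours(b[3].astype(np.uint8),0,2)[0],key=cv2.contourArea)
hull=cv2.convexHull(cn); e=cv2.fitEllipse(hull); print('disc',b[0],b[2],np.round(e[0],1),np.round(e[1],1),np.round(onz('wrist',e[0],48,c),1))
d=roi&(V<110); d[:158]=0;d[185:]=0; d[:,:320]=0;d[:,335:]=0
for b in blobs(d,8):
    ys,xs=np.where(b[3]); P=np.array([onz('wrist',(x,y),48,c)[:2] for x,y in zip(xs,ys)]); w,v=np.linalg.eigh(np.cov(P.T)); print('slot',b[0],b[2],P.mean(0).round(1),'dir',v[:,1].round(3),np.sqrt(w*12).round(1))
rd=roi&(((H<8)|(H>170))&(S>120))
for b in blobs(rd,2): print('red',b[0],b[1].round(1),onz('wrist',b[1],48,c).round(1)[:2])
shift([402,-370,260],0)
```

```text
disc 829 [307 160  40  30] [327.6 174.3] [32.6 42.2] [ 573.9 -140.8   48. ]
slot 80 [324 160   6  20] [ 579.  -138.5] dir [-1.    -0.023] [ 4.3 20.9]
red 8 [327.1 155.1] [ 593.  -139.3]
tcp [ 418.  -338.   260.9] yaw -27.39 tilt [ 0.0005 -0.0003] shift [ 0.5 35.8  0.9] spin -27.39 j6 -0.25 F [ 1.   0.1 -0. ] w 1.003 t 32.5
```

Emit:
play_rows(xyz=[[0, 10, 0], [0, 20, 0], [0, 30, 0], [0, 35, 0], [0, 35, 0], [0, 35, 0], [0, 35, 0], [0, 35, 0]], spin=[-8, -16, -24, -27.4, -27.4, -27.4, -27.4, -27.4], gripper=[0, 0, 0, 0, 0, 0, 0, 0])

```text
clock: 33.35
eef_pos: [403.1, -367.5, 260.7]
tcp_rot: [-0.0, 1.0, -0.003, 0.0]
contact_force: [-0.0, -0.9, 0.1]
width: 1.0
```

Run:
```python
from h import *
avg(4); c=cam('wrist'); im=vision.get_image('wrist'); cv2.imwrite('pics/w14.png',im); np.savez('pics/w14.npz',K=c[0],V=c[1])
H,S,V=hsv(im)
g=(H>65)&(H<92)&(S>80)
for b in blobs(g,200): print('green',b[0],b[1].round(1),b[2])
br=(H>3)&(H<18)&(S>60)&(S<235)&(V>60)
for b in blobs(br,100): print('brown',b[0],b[1].round(1),b[2],im[int(b[1][1]),int(b[1][0])],onz('wrist',b[1],173,c).round(1))
```

```text
avg [ 4.0303e+02 -3.6767e+02  2.6076e+02 -3.3000e-01  1.6000e-01 -1.7000e-01
  2.9000e-01] sd [0.03 0.07 0.01 0.   0.3  0.31 0.68] t 33.55
green 1985 [259.7 130.7] [231 107  61  61]
brown 131 [249.3  19.6] [236   9  23  22] [ 6 38 85] [ 400.2 -226.1  173. ]
brown 131 [240.9 129. ] [229 106  45  63] [118 150  79] [ 393.  -312.9  173. ]
brown 1377 [266.8 158.1] [241 134  47  47] [ 70 128 183] [ 413.1 -336.1  173. ]
brown 2089 [466.1 295.4] [395 263 117  86] [ 81 117 145] [ 657.9 -496.   173. ]
brown 1064 [396.1 363. ] [372 335  52  49] [ 83 119 147] [ 584.5 -595.4  173. ]
```

View pics/w14.png

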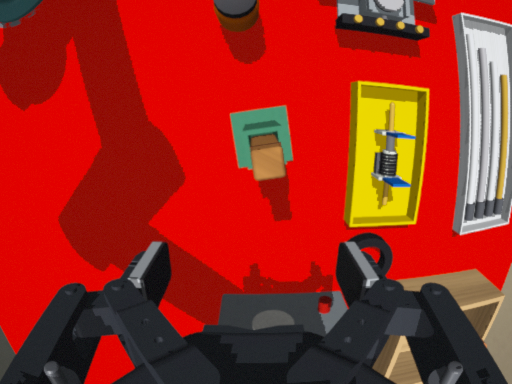

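Run:
```python
from h import *
z=np.load('pics/w14.npz');c=(z['K'],z['V']); im=cv2.imread('pics/w14.png'); H,S,V=hsv(im)
roi=np.zeros(H.shape,bool); roi[125:190,235:295]=1
print([im[y,268].tolist() for y in range(132,184,5)])
m=roi&(H>5)&(H<20)&(S>60)&(S<235)&(V>160)
b=max(blobs(m,50),key=lambda b:b[0]); print(b[0],b[2])
ys,xs=np.where(b[3]); P=np.array([onz('wrist',(x,y),173,c)[:2] for x,y in zip(xs,ys)],np.float32)
print('handle top',cv2.minAreaRect(P),P.mean(0))
roi2=np.zeros(H.shape,bool); roi2[100:175,225:300]=1
g=roi2&(((H>60)&(H<95)&(S>60)))
cn=np.vstack([k for k in cv2.findContours(g.astype(np.uint8),0,1)[0] if cv2.contourArea(k)>20])[:,0]
P=np.array([onz('wrist',u,5,c)[:2] for u in cn],np.float32); print('foot',cv2.minAreaRect(P))
for u in [(231,112),(287,107),(293,160),(239,168)]: print(onz('wrist',u,5,c)[:2].round(1))
```

```text
[[93, 120, 62], [47, 84, 126], [45, 86, 129], [51, 95, 140], [72, 134, 190], [68, 125, 180], [72, 129, 184], [73, 132, 188], [74, 137, 193], [68, 124, 179], [3, 9, 147]]
881 [252 147  32  34]
handle top ((413.4015808105469, -340.23907470703125), (25.300668716430664, 24.35562515258789), 9.933475494384766) [ 413.40298 -339.967  ]
foot ((414.0992736816406, -338.66619873046875), (73.1176528930664, 76.0399169921875), 8.528360366821289)
[ 373.3 -303.7]
[ 447.7 -297.3]
[ 456.8 -369.5]
[ 382.7 -380.4]
```

Emit:
play_rows(xyz=[[5, -14, 0], [10.4, -28, 5], [10.4, -28, 25], [10.4, -28, 60], [10.4, -28, 92], [10.4, -28, 115], [10.4, -28, 127], [10.4, -28, 127]], spin=[-4, -8.8, -8.8, -8.8, -8.8, -8.8, -8.8, -8.8], gripper=[0, 0, 0, 0, 0, 0, 0, 0])

```text
clock: 34.4
eef_pos: [412.3, -339.0, 131.8]
tcp_rot: [-0.001, 0.997, 0.074, -0.001]
contact_force: [0.4, -0.4, 1.0]
width: 1.0
```

Run:
```python
from h import *
avg(4); shift([413.6,-339.6,133],8.5)
```

```text
avg [ 4.1405e+02 -3.4057e+02  1.3474e+02  8.4600e+00 -2.3000e-01 -2.8000e-01
  4.0000e-01] sd [0.49 0.45 0.82 0.   0.27 0.56 0.41] t 34.6
tcp [ 414.6 -341.   135.6] yaw 8.46 tilt [ 0.0025 -0.0022] shift [-0.7 -1.6  2.6] spin -0.04 j6 -0.88 F [-0.5  0.3  0.4] w 0.998 t 34.6
```

Emit:
play_rows(xyz=[[0, -0.5, 1], [0, -0.5, 1], [0, -0.5, 1], [0, -0.5, 1], [0, -0.5, 1], [0, -0.5, 1], [0, -0.5, 1], [0, -0.5, 1]], spin=[0, 0, 0, 0, 0, 0, 0, 0], gripper=[0.4, 0.5, 0.6, 1, 1, 1, 1, 1], newtons=60)

```text
clock: 35.4
eef_pos: [413.6, -339.6, 133.0]
tcp_rot: [0.0, 0.997, 0.074, 0.0]
contact_force: [-0.3, 0.5, 4.3]
width: 0.299
```

Run:
```python
from h import *
avg(3); shift([413.6,-339.6,133],8.5)
```

```text
avg [ 413.56 -339.66  133.05    8.46   -0.46    0.93    3.58] sd [0.01 0.01 0.01 0.   0.27 0.41 0.13] t 35.55
tcp [ 413.6 -339.7  133.1] yaw 8.47 tilt [ 0.0004 -0.0003] shift [ 0.  -0.1  0.1] spin -0.03 j6 -0.88 F [-0.4  1.5  3.8] w 0.295 t 35.5
```

Emit:
play_rows(xyz=[[0, 0, -8], [0, 0, -25], [0, 0, -50], [0, 0, -75], [0, 0, -100], [0, 0, -118], [0, 0, -125], [0, 0, -125]], spin=[0, 0, 0, 0, 0, 0, 0, 0], gripper=[1, 1, 1, 1, 1, 1, 1, 1])

```text
clock: 36.35
eef_pos: [413.6, -339.8, 258.5]
tcp_rot: [0.001, 0.997, 0.074, 0.001]
contact_force: [0.2, 0.1, -1.9]
width: 0.295
```

Run:
```python
from h import *
a=avg(4); c=cam('wrist'); im=vision.get_image('wrist'); cv2.imwrite('pics/w15.png',im); np.savez('pics/w15.npz',K=c[0],V=c[1])
print(proj('wrist',a[:3]-[0,0,128],c),proj('wrist',a[:3],c))
cv2.imwrite('pics/w15c.png',cv2.resize(im[180:360,166:346],None,fx=3,fy=3,interpolation=cv2.INTER_CUBIC))
shift([578.4,-139,258],0)
```

```text
avg [ 4.1276e+02 -3.3904e+02  2.5641e+02  8.4600e+00 -5.6000e-01  1.1000e-01
 -1.8900e+00] sd [0.22 0.21 0.55 0.   0.33 0.35 0.68] t 36.55
[254.50826647 184.30486157] [255.21541761 247.20049887]
tcp [ 412.6 -338.9  256. ] yaw 8.46 tilt [-0.0022  0.002 ] shift [ 193.4 -173.3   -2. ] spin 8.46 j6 -0.88 F [-0.6 -0.4 -1.2] w 0.299 t 36.6
```

View pics/w15c.png

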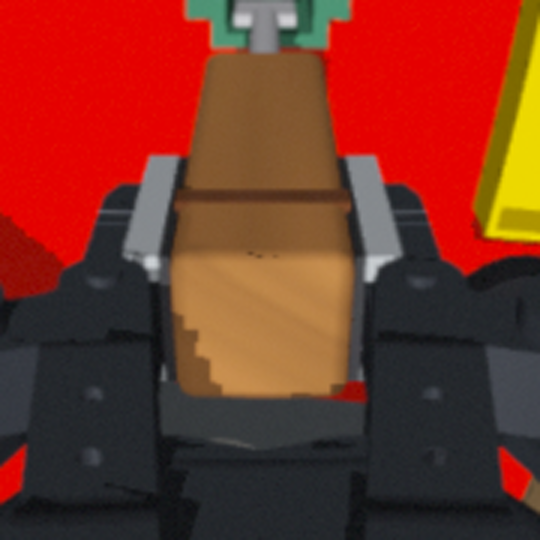

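Emit:
play_rows(xyz=[[20, -18, 0], [55, -50, 0], [92, -83, 0], [130, -117, 0], [165, -149, 0], [185, -167, 0], [193, -174, 0], [193, -174, 0]], spin=[0, 0, 4, 8, 8, 8, 8, 8], gripper=[1, 1, 1, 1, 1, 1, 1, 1])

```text
clock: 37.4
eef_pos: [578.8, -138.0, 256.6]
tcp_rot: [-0.0, 1.0, 0.005, -0.001]
contact_force: [-0.6, -0.8, -1.2]
width: 0.294
```

Emit:
play_rows(xyz=[[0, 0, 5], [0, 0, 20], [0, 0, 40], [0, 0, 55], [0, 0, 62], [0, 0, 62], [0, 0, 62], [0, 0, 62]], spin=[0, 0, 0, 0, 0, 0, 0, 0], gripper=[1, 1, 1, 1, 1, 1, 1, 1])

```text
clock: 38.2
eef_pos: [579.4, -139.3, 196.8]
tcp_rot: [0.0, 1.0, 0.004, 0.001]
contact_force: [0.2, 0.8, 0.0]
width: 0.297
```

Run:
```python
from h import *
a=avg(4); c=cam('wrist'); im=vision.get_image('wrist'); cv2.imwrite('pics/w16.png',im); np.savez('pics/w16.npz',K=c[0],V=c[1])
tip=a[:3]-[0,0,128]
u=proj('wrist',tip,c); print('tip',tip.round(1),u.round(1),'slot exp',proj('wrist',(578.4,-139,48),c).round(1))
x,y=int(u[0]),int(u[1]); crop=im[y-45:y+45,x-60:x+60]; print(x-60,y-45)
cv2.imwrite('pics/w16c.png',cv2.resize(crop,None,fx=6,fy=6,interpolation=cv2.INTER_CUBIC))
shift([578.4,-139,196],0)
```

```text
avg [ 5.7930e+02 -1.3917e+02  1.9679e+02  4.7000e-01  2.5000e-01 -3.0000e-01
 -1.2700e+00] sd [0.12 0.08 0.15 0.   0.26 0.39 0.19] t 38.4
tip [ 579.3 -139.2   68.8] [254.  183.6] slot exp [253.1 178. ]
194 138
tcp [ 579.  -139.   196.4] yaw 0.47 tilt [ 0.001  -0.0003] shift [-0.6 -0.   0.4] spin 0.47 j6 -0.29 F [ 0.1 -0.4 -1.8] w 0.294 t 38.5
```

View pics/w16c.png

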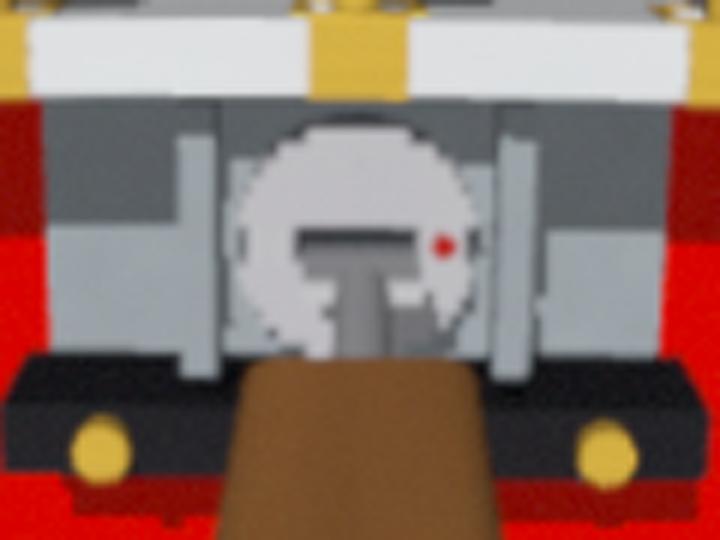

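Run:
```python
from h import *
z=np.load('pics/w16.npz');c=(z['K'],z['V']); im=cv2.imread('pics/w16.png'); g=cv2.cvtColor(im,cv2.COLOR_BGR2GRAY)
T=np.array([579.1,-139.1,196.6])
for n,dz,dy in (('tip far',128,1.75),('blade top far',112,1.75),('handle bottom far',48,13)):
    print(n,[proj('wrist',T+[0,dy,-dz],c).round(1) for k in (0,)])
print('col means rows 172-202'); 
for r in range(172,202): print(r,g[r,246:251].tolist(),g[r,252:257].tolist(),g[r,259:262].tolist(),im[r,254].tolist())
for u in [(267.8,179)]: print('dot',onz('wrist',u,48,c).round(1))
for r in (175.5,176,176.5): print('slot far edge',r,onz('wrist',(253,r),48,c).round(2))
for r in (177,178,179): print(r,g[r,236:272].tolist())
H,S,V=hsv(im); roi=np.zeros(H.shape,bool); roi[150:200,225:285]=1
m=roi&(S<30)&(V>165); b=max(blobs(m,50),key=lambda b:b[0]); print(b[2])
ys,xs=np.where(b[3]); 
# circle fit to upper rim points
pts=[]
for x in range(236,272):
    yy=ys[xs==x]
    if len(yy): pts.append(onz('wrist',(x,yy.min()-.5),48,c)[:2])
pts=np.array(pts); A=np.c_[2*pts,np.ones(len(pts))]; s=np.linalg.lstsq(A,(pts**2).sum(1),rcond=None)[0]; print('disc',s[:2].round(2),np.sqrt(s[2]+s[0]**2+s[1]**2))
```

```text
tip far [array([253.8, 181.7])]
blade top far [array([253.9, 186.3])]
handle bottom far [array([254.5, 196.2])]
col means rows 172-202
172 [190, 191, 190, 190, 190] [189, 189, 189, 190, 189] [189, 189, 189] [193, 189, 189]
173 [190, 189, 190, 190, 190] [190, 190, 188, 189, 189] [189, 190, 189] [192, 188, 188]
174 [187, 187, 188, 187, 187] [187, 187, 187, 186, 187] [187, 188, 188] [191, 186, 186]
175 [161, 160, 161, 161, 161] [160, 159, 160, 160, 161] [164, 167, 167] [164, 160, 160]
176 [91, 93, 93, 94, 93] [92, 92, 92, 92, 93] [104, 113, 112] [96, 92, 91]
177 [60, 59, 58, 59, 60] [59, 59, 60, 60, 59] [61, 64, 65] [64, 61, 58]
178 [79, 79, 78, 79, 82] [81, 79, 81, 81, 80] [80, 80, 81] [85, 81, 78]
179 [104, 107, 106, 106, 106] [108, 105, 106, 108, 107] [106, 105, 107] [112, 106, 105]
180 [121, 122, 122, 121, 122] [122, 122, 121, 122, 123] [123, 121, 123] [125, 121, 121]
181 [129, 128, 129, 129, 129] [129, 129, 128, 127, 128] [128, 129, 130] [131, 127, 128]
182 [128, 129, 129, 129, 128] [129, 130, 127, 126, 124] [129, 130, 130] [130, 126, 127]
183 [131, 132, 131, 131, 126] [128, 129, 1
[... 1604 characters left out ...]
r edge 175.5 [ 578.33 -136.37   48.  ]
slot far edge 176 [ 578.33 -136.89   48.  ]
slot far edge 176.5 [ 578.33 -137.41   48.  ]
177 [190, 192, 191, 191, 192, 190, 167, 114, 65, 60, 60, 59, 58, 59, 60, 59, 59, 59, 60, 60, 59, 58, 59, 61, 64, 65, 78, 135, 178, 185, 160, 134, 144, 166, 181, 152]
178 [190, 191, 191, 191, 192, 190, 166, 113, 74, 79, 79, 79, 78, 79, 82, 81, 81, 79, 81, 81, 80, 80, 82, 80, 80, 81, 92, 142, 178, 176, 139, 94, 95, 131, 168, 151]
179 [190, 192, 190, 192, 192, 190, 167, 114, 93, 105, 104, 107, 106, 106, 106, 108, 108, 105, 106, 108, 107, 105, 107, 106, 105, 107, 111, 145, 178, 172, 131, 88, 84, 120, 167, 152]
[232 160  44  37]
disc [ 578.35 -141.16] 21.774483812471317
```

Run:
```python
from h import *
a=cv2.imread('pics/w15.png'); b=cv2.imread('pics/w16.png')
for r in range(172,192): print(r,a[r,246].tolist(),a[r,249].tolist(),a[r,254].tolist(),a[r,261].tolist(),'|',b[r,246].tolist())
for r in (181,182,183): print([int(x) for x in a[r,238:270].mean(1)],'\n  ',[int(x) for x in b[r,238:270].mean(1)])
```

```text
172 [39, 52, 27] [38, 48, 26] [40, 50, 26] [39, 50, 25] | [193, 189, 190]
173 [37, 49, 25] [40, 48, 26] [38, 49, 26] [38, 49, 24] | [193, 189, 190]
174 [38, 49, 25] [39, 50, 27] [40, 50, 27] [37, 48, 24] | [190, 186, 188]
175 [37, 49, 26] [39, 50, 28] [37, 49, 25] [38, 47, 23] | [164, 160, 161]
176 [41, 49, 26] [36, 47, 24] [39, 50, 26] [40, 50, 28] | [94, 91, 91]
177 [39, 49, 25] [38, 50, 27] [36, 49, 25] [39, 50, 27] | [64, 60, 59]
178 [45, 53, 33] [45, 54, 32] [45, 55, 33] [42, 53, 31] | [86, 79, 78]
179 [78, 82, 72] [80, 83, 72] [89, 96, 79] [79, 83, 72] | [110, 104, 103]
180 [122, 120, 118] [124, 122, 120] [127, 127, 121] [123, 121, 118] | [125, 121, 121]
181 [142, 138, 139] [143, 139, 140] [142, 138, 138] [145, 141, 141] | [132, 128, 130]
182 [144, 140, 141] [144, 139, 140] [144, 139, 139] [145, 142, 142] | [132, 127, 128]
183 [147, 143, 144] [144, 141, 141] [142, 138, 138] [146, 143, 143] | [133, 130, 131]
184 [166, 162, 164] [157, 153, 154] [143, 138, 139] [166, 162, 163] | [154, 150, 151]
185 [195, 191, 192] [177, 173, 174] [143, 139, 139] [194, 191, 192] | [182, 179, 180]
1
[... 749 characters left out ...]
129, 129, 129, 130, 130, 131, 149, 177, 190, 181, 169, 172, 183]
[114, 113, 104, 75, 39, 51, 103, 135, 141, 141, 142, 141, 140, 140, 139, 141, 140, 138, 137, 139, 142, 141, 142, 143, 141, 133, 106, 77, 72, 72, 65, 57] 
   [191, 190, 191, 191, 186, 177, 156, 133, 129, 129, 130, 129, 129, 129, 129, 130, 127, 126, 124, 128, 129, 130, 130, 130, 132, 143, 174, 190, 190, 190, 189, 191]
[114, 114, 102, 75, 42, 62, 115, 140, 144, 144, 143, 142, 136, 133, 138, 139, 139, 138, 132, 133, 139, 144, 145, 144, 143, 137, 111, 79, 75, 70, 64, 58] 
   [190, 191, 190, 190, 189, 184, 163, 134, 131, 132, 132, 131, 127, 125, 129, 130, 127, 124, 118, 120, 127, 132, 132, 131, 133, 141, 172, 189, 190, 190, 191, 191]
```

Emit:
play_rows(xyz=[[-0.5, 1.3, 0], [-0.9, 2.6, 3], [-0.9, 2.6, 8], [-0.9, 2.6, 13], [-0.9, 2.6, 17], [-0.9, 2.6, 20], [-0.9, 2.6, 22.5], [-0.9, 2.6, 22.5]], spin=[0, 0, 0, 0, 0, 0, 0, 0], gripper=[1, 1, 1, 1, 1, 1, 1, 1])

```text
clock: 39.25
eef_pos: [577.5, -141.5, 172.6]
tcp_rot: [-0.0, 1.0, 0.004, -0.0]
contact_force: [-0.4, 0.1, -1.2]
width: 0.295
```

Run:
```python
from h import *
a=avg(4); shift([578.2,-141.7,174],0)
```

```text
avg [ 5.7784e+02 -1.4162e+02  1.7328e+02  4.7000e-01  4.0000e-02 -5.0000e-02
 -9.9000e-01] sd [0.11 0.04 0.19 0.   0.38 0.55 0.28] t 39.45
tcp [ 578.  -141.7  173.5] yaw 0.47 tilt [ 0.0004 -0.0001] shift [ 0.2  0.  -0.5] spin 0.47 j6 -0.29 F [ 0.5 -0.1 -0.7] w 0.296 t 39.5
```

Emit:
play_rows(xyz=[[0, 0, 1], [0, 0, 2.5], [0, 0, 4], [0, 0, 4], [0, 0, 4], [0, 0, 4], [0, 0, 4], [0, 0, 4]], spin=[0, 0, 0, 0, 0, 4, 8, 12], gripper=[1, 1, 1, 1, 1, 1, 1, 1])

```text
clock: 40.25
eef_pos: [577.8, -141.4, 169.2]
tcp_rot: [-0.0, 0.995, -0.102, -0.0]
contact_force: [-0.4, 1.2, -0.9]
width: 0.299
```

Run:
```python
from h import *
a=avg(2); shift([578.2,-141.7,169.5],0); print(get_state()['ft_torque'])
```

```text
avg [ 577.79 -141.43  169.28  -11.7    -0.74    0.88   -1.32] sd [0.02 0.03 0.01 0.15 0.23 0.06 0.15] t 40.35
tcp [ 577.8 -141.5  169.3] yaw -11.55 tilt [0.0001 0.0003] shift [ 0.4  0.2 -0.2] spin -11.55 j6 -0.08 F [-1.   0.9 -1.2] w 0.301 t 40.4
[0.22872265 0.00825854 0.04944943]
```

Emit:
play_rows(xyz=[[-0.3, 0, 0], [-0.6, -0.1, 0], [-0.9, -0.2, 0], [-1.1, -0.4, 0], [-1.4, -0.5, 0], [-1.6, -0.7, 0], [-1.8, -0.9, 0], [-1.8, -0.9, 0]], spin=[8, 16, 24, 32, 40, 48, 56, 56], gripper=[1, 1, 1, 1, 1, 1, 1, 1])

```text
clock: 41.15
eef_pos: [576.5, -139.7, 169.3]
tcp_rot: [-0.001, 0.832, -0.555, -0.0]
contact_force: [1.4, 2.2, -0.4]
width: 0.299
```

```bash
cat >> h.py <<'E'
def strip(n):
    c=cam('wrist'); im=vision.get_image('wrist'); cv2.imwrite(f'pics/{n}.png',im); np.savez(f'pics/{n}.npz',K=c[0],V=c[1])
E
python3 - <<'E'
from h import *
a=avg(2); shift([576.5,-140.5,169.5],0); print(get_state()['ft_torque']); strip('w17')
E
```

```text
avg [ 576.43 -139.78  169.27  -67.31    0.95    2.79   -0.83] sd [0.02 0.03 0.01 0.   0.21 0.4  0.1 ] t 41.25
tcp [ 576.4 -139.8  169.3] yaw -67.31 tilt [0.0005 0.001 ] shift [ 0.7  0.2 -0.2] spin -67.31 j6 0.89 F [ 0.7  3.2 -0.7] w 0.298 t 41.2
[ 0.78404901 -0.30227464  0.00780123]
```

Emit:
play_rows(xyz=[[0, -0.2, 0], [0, -0.4, 0], [0, -0.5, 0], [0, -0.5, 0], [0, -0.5, 0], [0, -0.5, 0], [0, -0.5, 0], [0, -0.5, 0]], spin=[4, 8, 12, 16, 16, 16, 16, 16], gripper=[1, 1, 1, 1, 1, 1, 1, 1])

```text
clock: 42.1
eef_pos: [576.8, -139.9, 169.2]
tcp_rot: [-0.0, 0.746, -0.666, -0.0]
contact_force: [1.6, 4.6, -1.1]
width: 0.301
```

Run:
```python
from h import *
a=avg(2); shift([576.5,-140.5,169.5],0); print(get_state()['ft_torque'],get_state()['effort'][5]); strip('w18')
```

```text
avg [ 576.72 -139.9   169.22  -83.5     1.29    4.15   -1.06] sd [0.   0.02 0.01 0.01 0.35 0.2  0.27] t 42.2
tcp [ 576.7 -139.9  169.2] yaw -83.51 tilt [0.0002 0.0006] shift [ 0.5  0.3 -0.3] spin -83.51 j6 1.18 F [ 0.9  4.3 -1.3] w 0.298 t 42.2
[ 1.41842895 -0.35489141  0.08074503] 0.04540288005955517
```

Emit:
play_rows(xyz=[[0, 0, 0], [0, 0, 0], [0, 0, 0], [0, 0, 0], [0, 0, 0], [0, 0, 0], [0, 0, 0], [0, 0, 0]], spin=[3, 6, 9, 9, 9, 9, 9, 9], gripper=[1, 1, 1, 1, 1, 1, 1, 1])

```text
clock: 43.05
eef_pos: [576.9, -139.7, 169.3]
tcp_rot: [0.0, -0.692, 0.722, 0.0]
contact_force: [1.6, 5.5, -1.5]
width: 0.3
```

Run:
```python
from h import *
a=avg(2); shift([576.5,-140.5,169.5],0); print(get_state()['ft_torque'],get_state()['effort'][5]); strip('w19')
for n in ('w1','w13','w17','w18','w19'):
    z=np.load(f'pics/{n}.npz');c=(z['K'],z['V']); im=cv2.imread(f'pics/{n}.png'); H,S,V=hsv(im)
    for b in blobs((H>14)&(H<32)&(S>100)&(V>90),12):
        p=onz('wrist',b[1],34,c)
        if -200<p[1]<-150 and 500<p[0]<650: print(n,b[0],b[1].round(1),p.round(1)[:2])
```

```text
avg [ 576.91 -139.72  169.25  -92.44    1.95    5.25   -1.49] sd [0.   0.   0.01 0.   0.18 0.16 0.52] t 43.15
tcp [ 576.9 -139.7  169.3] yaw -92.44 tilt [0.0006 0.0005] shift [ 0.8  0.4 -0.2] spin 87.56 j6 1.33 F [ 2.1  5.1 -2. ] w 0.293 t 43.1
[ 1.59767068 -0.47182067  0.57817469] 0.5957332625985146
w1 40 [357.8 129.6] [ 622.  -182.6]
w1 57 [356.1 150.7] [ 591.3 -182. ]
w1 55 [354.4 171.5] [ 560.5 -182. ]
w1 50 [352.4 191.5] [ 529.8 -181.7]
w13 97 [365.1 124.8] [ 622.9 -182.5]
w13 87 [363.4 154.9] [ 591.5 -182.5]
w13 99 [360.8 183.9] [ 560.2 -182.2]
w13 90 [357.8 211.5] [ 528.9 -181.9]
w17 120 [305.7 151.6] [ 622.4 -174.7]
w17 106 [292.  180.5] [ 591.3 -174.3]
w17 112 [279.  208.7] [ 559.8 -174.5]
w18 121 [292.5 138.4] [ 622.1 -172.1]
w18 112 [287.6 170.1] [ 591.1 -171.7]
w18 113 [283.2 201. ] [ 559.5 -171.9]
w18 52 [280.3 228.6] [ 529.6 -173.2]
w19 125 [284.8 133. ] [ 622.1 -171.6]
w19 110 [285.2 165.1] [ 591.2 -171.3]
w19 115 [285.6 196.6] [ 559.5 -171.2]
w19 102 [285.9 225.7] [ 528.2 -171.2]
```

Emit:
play_rows(xyz=[[0, 0, 0], [0, 0, 0], [0, 0, 0], [0, 0, -4], [0, 0, -12], [0, 0, -35], [0, 0, -65], [0, 0, -90]], spin=[-5, -10, -11, -11, -11, -11, -11, -11], gripper=[1, 1, 1, 1, 1, 1, 1, 1])

```text
clock: 44.0
eef_pos: [576.2, -141.6, 261.4]
tcp_rot: [0.001, 0.757, -0.653, 0.001]
contact_force: [-0.2, -0.1, -1.0]
width: 0.298
```

Run:
```python
from h import *
a=avg(4); shift([413.6,-339.6,260],8.5); strip('w20')
z=np.load('pics/w20.npz');c=(z['K'],z['V']); im=cv2.imread('pics/w20.png'); H,S,V=hsv(im)
for b in blobs((H>14)&(H<32)&(S>100)&(V>90),12):
    p=onz('wrist',b[1],34,c)
    if -200<p[1]<-150 and 500<p[0]<650: print(b[0],b[1].round(1),p.round(1)[:2])
for b in blobs(((H<8)|(H>170))&(S>120)&(V>90),2):
    p=onz('wrist',b[1],48,c)
    if b[0]<40 and np.hypot(*(p[:2]-[578.2,-139.6]))<22: print('dot',b[0],p.round(1),np.degrees(np.arctan2(p[1]+139.6,p[0]-578.2)))
g=im[172:200,254].tolist(); print(g)
```

```text
avg [ 5.7800e+02 -1.4176e+02  2.6371e+02 -8.1590e+01  4.7000e-01 -2.8000e-01
 -1.3000e-01] sd [0.88 0.45 2.54 0.01 0.58 0.29 1.81] t 44.2
tcp [ 576.7 -141.1  260.2] yaw -81.58 tilt [ 0.0012 -0.0018] shift [172.5 190.4   0.4] spin 89.92 j6 1.14 F [ 0.1  0.1 -2.1] w 0.294 t 44.2
76 [282.5 130.5] [ 622.5 -171.7]
74 [278.4 154.8] [ 591.3 -171.6]
72 [274.3 178.1] [ 560.5 -171.4]
21 [272.4 199.4] [ 531.9 -173.7]
dot 4 [ 582.6 -153.4   48. ] -72.34547131586099
[[187, 184, 184], [187, 183, 184], [188, 184, 184], [187, 183, 184], [188, 183, 184], [187, 183, 184], [185, 181, 181], [156, 151, 152], [91, 88, 87], [68, 66, 65], [66, 64, 64], [65, 64, 63], [67, 64, 63], [66, 63, 64], [68, 65, 65], [65, 64, 63], [66, 65, 66], [66, 65, 64], [65, 64, 63], [67, 65, 64], [69, 66, 65], [65, 64, 64], [67, 65, 65], [67, 66, 65], [65, 63, 65], [49, 54, 61], [28, 40, 60], [24, 39, 58]]
```

Emit:
play_rows(xyz=[[20, 22, 0], [50, 55, 0], [80, 88, 0], [110, 121, 0], [138, 152, 0], [158, 175, 0], [170, 188, 0], [172, 190, 0]], spin=[-8, -16, -24, -32, -40, -48, -56, -64], gripper=[1, 1, 1, 1, 1, 1, 1, 1])

```text
clock: 45.05
eef_pos: [411.1, -339.4, 256.8]
tcp_rot: [-0.001, 0.989, -0.151, -0.002]
contact_force: [0.4, 0.5, -0.8]
width: 0.301
```

Emit:
play_rows(xyz=[[0, 0, 0], [0, 0, 0], [0, 0, 0], [0, 0, 0], [0, 0, 0], [0, 0, 0], [0, 0, 0], [0, 0, 0]], spin=[-8, -16, -24, -26, -26, -26, -26, -26], gripper=[1, 1, 1, 1, 1, 1, 1, 1])

```text
clock: 45.85
eef_pos: [413.9, -338.2, 258.9]
tcp_rot: [-0.0, 0.997, 0.074, -0.0]
contact_force: [0.2, 0.2, -0.8]
width: 0.297
```

Run:
```python
from h import *
a=avg(4); shift([413.6,-339.65,133],8.46); strip('w21')
im=cv2.imread('pics/w21.png'); print([int(x) for x in im[172:200,247].mean(1)],[int(x) for x in im[172:200,261].mean(1)]); print([int(x) for x in im[182,238:270].mean(1)])
```

```text
avg [ 4.1398e+02 -3.3826e+02  2.5915e+02  8.4500e+00 -2.6000e-01  5.1000e-01
 -1.3200e+00] sd [0.05 0.03 0.1  0.01 0.35 0.51 0.26] t 46.05
tcp [ 414.  -338.3  259.3] yaw 8.46 tilt [ 0.     -0.0001] shift [ -0.6   1.3 126.3] spin -0.0 j6 -0.88 F [-0.3  0.9 -1.4] w 0.294 t 46.0
[38, 39, 40, 40, 37, 37, 46, 88, 126, 141, 141, 144, 164, 192, 205, 204, 177, 113, 96, 103, 95, 94, 91, 79, 63, 79, 87, 88] [38, 38, 37, 38, 38, 35, 46, 88, 125, 141, 142, 145, 163, 192, 205, 204, 177, 105, 60, 63, 68, 68, 71, 68, 63, 77, 85, 86]
[113, 90, 51, 39, 42, 67, 112, 136, 141, 141, 142, 142, 139, 139, 139, 141, 140, 138, 136, 139, 140, 142, 143, 142, 140, 132, 105, 77, 68, 62, 82, 106]
```

Emit:
play_rows(xyz=[[-0.4, 1.2, 0], [-0.4, 1.2, 15], [-0.4, 1.2, 35], [-0.4, 1.2, 58], [-0.4, 1.2, 78], [-0.4, 1.2, 91], [-0.4, 1.2, 98], [-0.4, 1.2, 98]], spin=[0, 0, 0, 0, 0, 0, 0, 0], gripper=[1, 1, 1, 1, 1, 1, 1, 1])

```text
clock: 46.9
eef_pos: [413.2, -339.0, 159.9]
tcp_rot: [-0.001, 0.997, 0.074, -0.001]
contact_force: [-0.2, 0.7, -0.8]
width: 0.298
```

Run:
```python
from h import *
a=avg(4); shift([413.6,-339.65,133.5],8.46)
```

```text
avg [ 4.1426e+02 -3.3995e+02  1.6192e+02  8.4600e+00  8.0000e-02 -3.1000e-01
 -1.1500e+00] sd [0.3  0.26 0.57 0.   0.3  0.46 0.57] t 47.1
tcp [ 414.5 -340.2  162.5] yaw 8.46 tilt [ 0.0017 -0.0016] shift [-0.9 -0.7 29. ] spin -0.0 j6 -0.88 F [ 0.2  0.2 -0.7] w 0.296 t 47.1
```

Emit:
play_rows(xyz=[[-0.4, -0.3, 3], [-0.4, -0.3, 7], [-0.4, -0.3, 11], [-0.4, -0.3, 15], [-0.4, -0.3, 19], [-0.4, -0.3, 23], [-0.4, -0.3, 26.5], [-0.4, -0.3, 26.5]], spin=[0, 0, 0, 0, 0, 0, 0, 0], gripper=[1, 1, 1, 1, 1, 1, 1, 1])

```text
clock: 47.9
eef_pos: [413.0, -338.9, 133.9]
tcp_rot: [-0.0, 0.997, 0.074, -0.0]
contact_force: [-0.3, 0.5, -1.6]
width: 0.295
```

Run:
```python
from h import *
a=avg(4); shift([413.6,-339.65,133.1],8.46)
```

```text
avg [ 4.1338e+02 -3.3927e+02  1.3465e+02  8.4600e+00  3.0000e-02 -1.4000e-01
 -1.1800e+00] sd [0.14 0.12 0.24 0.   0.19 0.47 0.52] t 48.1
tcp [ 413.5 -339.4  134.9] yaw 8.46 tilt [ 0.0003 -0.0003] shift [0.  0.2 1.8] spin 0.0 j6 -0.88 F [ 0.2 -0.8 -0.3] w 0.299 t 48.1
```

Emit:
play_rows(xyz=[[0, 0, 1], [0, 0, 1.8], [0, 0, 1.8], [0, 0, 1.8], [0, 0, 1.8], [0, 0, 1.8], [0, 0, 1.8], [0, 0, 1.8]], spin=[0, 0, 0, 0, 0, 0, 0, 0], gripper=[1, 1, 1, 0.6, 0.4, 0, 0, 0])

```text
clock: 48.9
eef_pos: [413.4, -339.3, 133.0]
tcp_rot: [0.0, 0.997, 0.074, 0.0]
contact_force: [0.4, 0.1, 0.3]
width: 0.998
```

Emit:
play_rows(xyz=[[0, 0, -20], [0, 0, -55], [0, 0, -95], [0, 0, -130], [0, 0, -150], [0, 0, -150], [0, 0, -150], [0, 0, -150]], spin=[0, 0, 0, 0, 0, 0, 0, 0], gripper=[0, 0, 0, 0, 0, 0, 0, 0])

```text
clock: 49.7
eef_pos: [412.6, -338.6, 280.9]
tcp_rot: [-0.001, 0.997, 0.074, -0.001]
contact_force: [0.3, 0.5, -0.2]
width: 0.998
```

Run:
```python
from h import *
a=avg(3); shift([413.6,-339.65,133.1],8.46); strip('w22')
im=cv2.imread('pics/w22.png'); z=np.load('pics/w22.npz');c=(z['K'],z['V']);H,S,V=hsv(im)
m=(H>5)&(H<20)&(S>60)&(S<235)&(V>150)
for b in blobs(m,200):
    ys,xs=np.where(b[3]); P=np.array([onz('wrist',(x,y),173,c)[:2] for x,y in zip(xs,ys)],np.float32); print('brown',b[0],b[2],[np.round(q,1) for q in cv2.minAreaRect(P)])
t=vision.get_image('top'); s=vision.get_image('scene'); cv2.imwrite('pics/top1.png',t); cv2.imwrite('pics/scene1.png',s)
t0=cv2.imread('pics/top0.png'); d=(cv2.absdiff(t,t0).max(2)>50)
for b in blobs(d,12): print('diff',b[0],b[2],onz('top',b[1],0).round()[:2])
H,S,V=hsv(t)
for b in blobs((H>8)&(H<20)&(S>150)&(V>110),4):
    p=onz('top',b[1],85); 
    if 480<p[0]<680 and -120<p[1]<60: print('orange',b[0],p.round(0)[:2])
```

```text
avg [ 4.1258e+02 -3.3860e+02  2.8085e+02  8.4600e+00  2.0000e-02  2.4000e-01
 -9.0000e-01] sd [0.07 0.05 0.12 0.   0.22 0.1  0.22] t 49.85
tcp [ 412.7 -338.7  281. ] yaw 8.46 tilt [-0.0024  0.0022] shift [  1.1   1.5 147.9] spin 0.0 j6 -0.88 F [ 0.2  0.3 -1.2] w 0.997 t 49.9
brown 747 [237 178  32  28] [array([ 411.3, -340.5]), array([27.3, 24.9]), np.float64(8.4)]
brown 421 [372 336  36  46] [array([ 632.4, -557.1]), array([ 49.6, 117.7]), np.float64(21.0)]
diff 295 [238 166  40  15] [650. -49.]
diff 208 [297 173  10  42] [ 585. -181.]
diff 445 [143 175  49  17] [619. 258.]
diff 109 [309 174   4  40] [ 585. -209.]
diff 398 [336 183  48  14] [ 596. -375.]
diff 21 [247 185   2  12] [594.  -4.]
diff 96 [255 185  14  12] [591. -50.]
diff 21577 [261 185 251 199] [ 261. -528.]
diff 15 [238 191   8   3] [588.  17.]
diff 17 [290 190   8   6] [ 588. -151.]
diff 433 [144 205  51  17] [519. 247.]
diff 319 [237 205  42  13] [527. -51.]
diff 186 [440 231  11  20] [ 432. -631.]
diff 456 [141 234  52  15] [427. 251.]
diff 2409 [166 317 101  67] [90. 90.]
diff 32 [304 341  11   5] [ 122. -195.]
diff 482 [279 366  35  18] [  33. -148.]
diff 288 [481 367  31  17] [  28. -758.]
diff 14 [243 382  12   2] [  9. -10.]
orange 14 [644.  -6.]
orange 19 [638. -63.]
orange 5 [635. -50.]
orange 16 [580.  -6.]
orange 10 [578. -66.]
orange 5 [575. -50.]
orange 5 [575. -59.]
orange 17 [519.  -6.]
orange 11 [519. -66.]
orange 4 [519. -59.]
orange 5 [511. -50.]
```

```bash
python3 -c "
from h import *
print(sign_off(), get_state()['clock'])"
```

```text
the job is handed in; nothing more can be done
the job is handed in; nothing more can be done
```

The job is done and handed in at about 50 s on the robot's clock, out of the 200 s allowed.

- **Coils:** The burnt-out coil is in the reject tray. All three spares are fitted tabs up, one in each bay. One spare had been knocked aside before I reached it, so I found it again before gripping it. A close picture after the last fit showed every tip in its cup, and the final overhead picture found orange tabs at all three bays.
- **Cam and strip:** I turned the screwdriver until it came up against the stop, where the torque rose from 0.08 to about 0.6 N m. The red dot on the disc then read about 71° from where it started; fully home is 71.6°.
- **Screwdriver:** It is back in its holder, blade down, with the handle top within about 2 mm of where it stood before. The gripper was raised clear above it before I handed in.
- **Other things on the ledge:** Comparing the overhead pictures from before and after showed no change at the clamp, capacitor, mug or wrench. The arm and its shadow changed that comparison around the jar and tape, so those two were not clearly checked. The robot never touched them as far as I could tell.

**Checks that were less certain:**
- **Strip:** its screws appeared to move about 11 mm rather than the expected 8 mm. I put that down to the changed camera angle and the assumed screw height, so the strip being flush rests on the dot angle and the torque.
- **Old coil:** it met the tray floor about 5 mm sooner than I had worked out, pressing with about 35 N for a moment.

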